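# Put the weighing utensils away behind the splash guard

## Robot

A 7-joint arm with a two-finger parallel gripper is mounted at the origin on the work surface. World frame = base frame: x ahead of the robot, y to its left, z up, the work surface at z = 0. Lengths are in m, angles in rad, forces in N, time in s.
With the tool pointing down it reaches from about 0.4 to 0.925 m from the base axis. Payload 5.6 kg.
Tool frame: the origin (TCP) lies between the finger pads; the fingertips stand 17 mm ahead of it and the grasp point (between the pads) lies 2 mm behind it (ctrl.nose_length is the distance from the TCP to the fingertips, in m); z points along the fingers, y is the line along which they close (so a half turn about z gives the same grasp; the last joint's range is limited). The gripper opens to 85 mm and grips with 20 to 120 N. Pads are 22 mm wide; open, the fingers measure 114 mm over their backs; the gripper's body (76 mm by 85 mm) begins 54 mm behind the grasp point. The pads swing forward as they close: fully open they stand 13 mm farther back than shut.
Start: joints at [1.117, 0.468, -0.012, 1.603, 0.006, 1.071, -0.056], TCP at [0.26, -0.596, 0.248] pointing down, gripper open.
Joint ranges: [-2.53, 2.53], [-0.31, 2.02], [-1.57, 1.55], [0.28, 2.44], [-1.29, 4.43], [0.15, 1.84], [-2.92, 2.92]. Speed limits (rad/s): [2.57, 2.57, 3.14, 3.14, 3.14, 3.14, 3.14].

## Interface

Orientations are given as a rotation vector (axis times angle).
In Python, from plant import readout, vision, workorder, ctrl gives the robot as it stands. The module is installed in compiled form; this text tells all that it offers.
- The arm moves only by the tool jog_arm, never from a script. Its argument "moves" is a list of rows, each an object with "fingers": the closure, from 0 (fully open) to 1 (shut); "travel": the shift along the world's x, y, z each as a share of 0.12 m, from -1 to 1, a list of three; "twist": the turn about the world's z as a share of 90 degrees, from -1 to 1. In form: [{"fingers": fingers, "travel": [x, y, z], "twist": twist}, ...]. A call has 1 to 12 rows; each row is the pose to reach, as a shift and turn from the pose commanded when the call began; what a row does not reach only later rows make up. A row lasts 1/10 s, in which the tool goes at most 50 mm and 8.59 degrees, less where a joint would pass 70% of its speed; a pose out of reach is approached as far as the arm can. A call with a number of a shift or a turn outside -1 to 1 is refused whole. A call with a gripper value outside its range is refused whole. The fingers move at their own pace and stop on an object; "force" is the grip in N (left out, the last holds). Time passes only in rows, so rows that repeat a pose let the fingers close. It gives the time, the measured TCP pose, the force, the opening and the grip force at its end, in the units of the state.
- readout.sense(): the state, without advancing time (a new reading comes with each control period).
- vision.capture(name): name is "scene" or "top" or "wrist"; returns (picture, depth): 480x640x3 uint8, red, green, blue; 480x640 float32, m along the optical axis (not along the pixel's ray), 0 where there is no reading.
- vision.camera_params(name): a dict with "camera_matrix" (3x3 intrinsics, pixels), "origin" and "orientation" of the camera in the world. Camera axes: x right, y down, z forward; pixel columns grow to the right and rows downward; lengths in m; the calibration is good to about 2 mm. A picture is of the moment at which its call begins: read the wrist's pose just before it. camera_params takes no time and is no camera call; for the wrist camera it gives the pose at the moment of the call.
- workorder.hand_in(): hands the job in; it is judged then, once.
The state is a dict: "t": time; "joint_positions": joint angles; "joint_velocities": joint speeds; "joint_efforts": joint torques, N m; "eef_pos": TCP position; "tool_rot": TCP orientation; "wrist_force": force on the tool from outside, world axes, zero at the start; "wrist_torque": the same for the moment, N m; "grip_width": finger opening in m; "finger_force": force on a finger pad.
Only numpy, scipy, OpenCV 4.12 (cv2) and the standard library are available. Lean on these libraries where they do the work, as an engineer would, in place of code of your own. Each camera call takes 0.05 s, during which the arm holds its last target. There are 200 camera calls.

## Task

Slide the splash guard's clear sash all the way down so you can reach over it, then stand the plain white stirring rod from the drying rest in the slim steel cup behind the guard, and the flat-bladed steel spatula in the wide steel cup, blade up. When both are in, slide the sash all the way up again. Leave the brush on the rest, and do not knock over the cups or shift the two jars standing near them.

Things in the scene. Friction and masses are not known exactly. Their poses are not given: they have to be found in the camera images.
- guard: Fixed splash guard: two aluminium posts 20 wide, 200 mm high at y = -160 and +160, on feet 120 mm long in x; fixed clear lower pane with a top rail 135 mm high. Origin on the bench at its middle; z up, +x to the rear where the cups stand (away from the robot).
- sash (a joint): Height by which the clear sash is raised in the guard's posts, in m: 0 = all the way down, 0.11 = all the way up. Mass 0.25 kg; sliding friction of about 4.5 N holds it wherever it is left (about 7 N lifts it, about 2 N pushes it down).
- sash_handle (a point): Middle of the sash's handle: straight black horizontal bar, 14 mm thick, 130 mm long along the guard's y, open all round, underside 38 mm above the sash's top rail (10 mm thick), on two 10 mm studs 65 mm to either side. It lies 8 mm behind the guard's origin (+x), 170 mm above the bench plus the joint value.
- rest: Fixed sloping steel rest 170 x 210 mm, slots at y = -60, 0, +60 mm. Origin on the bench, z up, +x is where the utensils slope up (50 degrees). Their axes pass 122 mm above the origin, 130 mm from the low ends. They lie on 8 mm bars at 25 and 185 mm along, free between, with pins beside them 9 mm off (9 mm above the axis) and a stop at the low end. The upper pins reach 175 mm above the bench.
- rod: Plain white plastic stirring rod, a straight round bar 10 mm in diameter and 230 mm long, 40 g. Origin at the centre of the end that lies low on the rest; z along the rod to the other end. Either end may go down.
- rod_top (a point): Centre of the rod's other end, 230 mm from rod; z as for the rod.
- spatula: Steel spatula, 60 g: round shank 10 mm in diameter and 205 mm long, then a flat blade 24 mm wide and 3 mm thick up to 263 mm. Origin at the centre of the shank's free end, which lies low on the rest; z along the shank towards the blade, x normal to the flat of the blade.
- brush: Bottle brush with a 10 mm steel shank 205 mm long and a thick black head 28 mm in diameter up to 257 mm. Stays on the rest. Origin at the shank's free end, z towards the head.
- slim_cup: Slim round steel holder cup, loose, 0.45 kg: outer diameter 36, bore 30 mm, rim 110 mm high, inner floor at 14 mm, on a round foot 80 mm in diameter and 12 mm thick. Origin at the centre of its underside; z up.
- wide_cup: Wide round steel holder cup, loose, 0.45 kg: outer diameter 54, bore 48 mm, rim 95 mm high, inner floor at 14 mm, on a round foot 80 mm in diameter and 12 mm thick. Origin at the centre of its underside; z up. The two cups stand side by side behind the guard and may change places.
- powder_jar: White jar with a blue lid, 72 mm in diameter, 130 mm high. Stays. Origin at the centre of its underside.
- small_jar: Small clear jar with a white lid, 48 mm in diameter, 75 mm high, between the rest and the guard. Stays. Origin at the centre of its underside.

How it is judged:
By the outcome, as a careful person would: the job done as asked, in the order asked, and still so for the second after the job is handed in, with the robot touching nothing.
It also fails if it takes over 72 s, if anything falls off the work surface, if the arm or the gripper's body presses on something with over 40 N, if the wrist force passes 120 N, or if a joint passes its speed limit or range.

## Working session

There is one attempt and no reset: what is moved stays moved. The work goes in short steps, Python scripts to look and compute and a tool call to move; the robot and the scene stay as the last step left them, time stands still between calls to the robot, and variables do not carry over. Pictures are saved under pics/ and viewed, at most 11 in all, crops included, and the job is handed in when it is done.

Besides the shell and the picture viewer there is one more tool, called after "Call:" as name([rows], argument=value, ...), one row to a line, values as JSON. jog_arm: Moves the arm, as the interface text tells. Its arguments: {"type":"object","properties":{"moves":{"type":"array","items":{"type":"object","properties":{"fingers":{"type":"number"},"travel":{"type":"array","items":{"type":"number"}},"twist":{"type":"number"}}}},"force":{"type":"number"}},"required":["moves"]}

```bash
mkdir -p pics
cat > h.py <<'E'
import numpy as np, cv2
from scipy.spatial.transform import Rotation as R
from plant import readout, vision, workorder, ctrl
def cap(n,save=None):
    p=vision.camera_params(n); im,d=vision.capture(n)
    if save: cv2.imwrite('pics/'+save+'.png',im[:,:,::-1])
    K=np.array(p['camera_matrix']); o=np.array(p['origin']); q=np.array(p['orientation'])
    M=q if q.shape==(3,3) else (R.from_rotvec(q).as_matrix() if q.size==3 else R.from_quat(q).as_matrix())
    v,u=np.mgrid[:480,:640]
    P=np.stack([(u-K[0,2])/K[0,0]*d,(v-K[1,2])/K[1,1]*d,d],-1)@M.T+o
    P[d==0]=np.nan
    return im,d,P,p
E
python3 - <<'E'
from h import *
s=readout.sense(); print({k:np.round(v,3) for k,v in s.items()})
for n in('scene','top'):
    im,d,P,p=cap(n,n+'0'); print(n,p); np.savez('/tmp/'+n+'.npz',im=im,P=P)
E
```

```text
{'t': np.float64(0.0), 'joint_positions': array([ 1.117,  0.468, -0.012,  1.604,  0.006,  1.071, -0.056]), 'joint_velocities': array([ 0.   , -0.002, -0.   ,  0.001,  0.001,  0.001, -0.001]), 'joint_efforts': array([ 1.0000e-03, -5.3239e+01,  2.2000e-02, -2.5131e+01,  1.1000e-02,
        8.0000e-03,  0.0000e+00]), 'eef_pos': array([ 0.259, -0.595,  0.247]), 'tool_rot': array([-3.074e+00, -6.400e-01,  1.000e-03]), 'wrist_force': array([-1.006,  0.007,  0.722]), 'wrist_torque': array([-0.013, -0.041,  0.027]), 'finger_force': np.float64(0.0), 'grip_width': np.float64(0.085)}
scene {'camera_matrix': array([[488.90050606,   0.        , 324.22668153],
       [  0.        , 488.90050606, 236.15082096],
       [  0.        ,   0.        ,   1.        ]]), 'origin': array([ 1.01174664, -0.7748472 ,  0.88798813]), 'orientation': array([-2.22833085, -0.62637496,  0.27032288])}
top {'camera_matrix': array([[546.55947383,   0.        , 326.24135107],
       [  0.        , 546.55947383, 235.72152027],
       [  0.        ,   0.        ,   1.        ]]), 'origin': array([ 0.39201635, -0.05855375,  1.14041055]), 'orientation': array([-2.11667368,  2.13748207, -0.20521374])}
```

View pics/scene0.png

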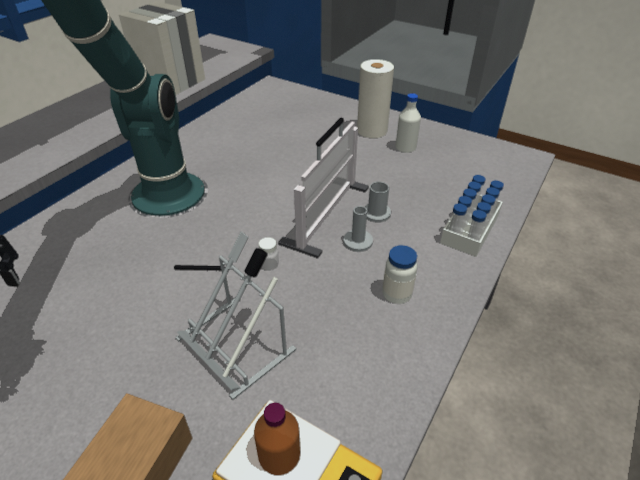

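View pics/top0.png

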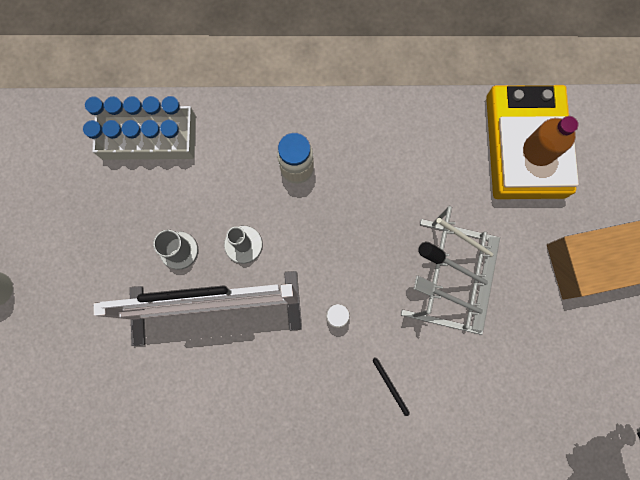

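The top view shows the guard at (100–300, 270–345) with its dark handle at (140–230, 294). The wide cup is at (168, 243) and the slim cup at (236, 237). The rest is at (400–495, 210–330), with the rod nearest the top (445–490, 220–252), the brush in the middle, and the spatula below with its blade at (425, 285). The powder jar is at (295, 155) and the small jar at (338, 317).

Run:
```python
from h import *
T=np.load('/tmp/top.npz'); S=np.load('/tmp/scene.npz')
def pts(D,box,zr,f=None):
    u0,u1,v0,v1=box; P=D['P'][v0:v1,u0:u1].reshape(-1,3); c=D['im'][v0:v1,u0:u1].reshape(-1,3).astype(int)
    m=(P[:,2]>zr[0])&(P[:,2]<zr[1])
    if f is not None: m&=f(c)
    return P[m]
def pca(n,P):
    c=np.median(P,0); w,s,V=np.linalg.svd(P-P.mean(0),full_matrices=False); d=V[0]; t=(P-P.mean(0))@d
    print(n,len(P),'mean',P.mean(0).round(4),'dir',d.round(3),'ends',(P.mean(0)+d*t.min()).round(3),(P.mean(0)+d*t.max()).round(3),'n',V[2].round(3),'s',(s/np.sqrt(len(P))).round(4))
dark=lambda c:c.max(1)<60
pca('handleT',pts(T,(130,240,280,305),(.2,.35),dark)); pca('handleS',pts(S,(310,350,110,160),(.2,.35),dark))
white=lambda c:c.min(1)>190
print('T whites rod'); 
pca('rodS',pts(S,(215,290,270,385),(.03,.25),lambda c:(c.min(1)>170)))
pca('rodT',pts(T,(430,495,212,258),(.03,.25),lambda c:(c.min(1)>170)))
pca('bladeT',pts(T,(412,440,275,297),(.17,.26))); pca('bladeS',pts(S,(228,250,232,262),(.17,.26)))
pca('brushheadT',pts(T,(415,447,240,265),(.15,.28),dark))
pca('spatshaftT',pts(T,(436,484,285,315),(.03,.25),lambda c:c.max(1)<150))
# cups
for n,b,h in(('wide',(150,205,225,272),.095),('slim',(222,268,222,268),.11)):
    for k,D,bb in(('T',T,b),('S',S,{'wide':(362,395,178,222),'slim':(340,375,200,252)}[n])):
        P=pts(D,bb,(h-.006,h+.006)); 
        if len(P)>5:
            (c,r)=cv2.minEnclosingCircle(P[:,:2].astype(np.float32)); print(n,k,len(P),np.round(c,4),round(r,4),P[:,2].max().round(4),P.mean(0).round(4))
        F=pts(D,bb,(.008,.016))
        if len(F)>5:
            (c,r)=cv2.minEnclosingCircle(F[:,:2].astype(np.float32)); print(' foot',len(F),np.round(c,4),round(r,4))
for n,b,z in(('powder',(270,320,128,175),(.125,.137)),('small',(322,355,300,332),(.07,.08))):
    P=pts(T,b,z); (c,r)=cv2.minEnclosingCircle(P[:,:2].astype(np.float32)); print(n,np.round(c,4),round(r,4))
P=pts(T,(85,310,265,330),(.19,.32)); 
P2=P[P[:,2]<.206]; pca('posts',P2)
pca('postR',P2[P2[:,1]<.1]); pca('postL',P2[P2[:,1]>.25])
P=pts(T,(128,304,265,350),(.006,.03)); print('feet',P.min(0),P.max(0))
```

```text
handleT 707 mean [0.4634 0.1624 0.2772] dir [-0.088  0.996  0.009] ends [0.47  0.092 0.277] [0.457 0.233 0.278] n [-0.723 -0.07   0.687] s [0.0409 0.0039 0.0031]
handleS 177 mean [0.4696 0.1544 0.2748] dir [ 0.085 -0.996 -0.007] ends [0.463 0.227 0.275] [0.475 0.09  0.274] n [-0.366 -0.025 -0.93 ] s [0.0416 0.0035 0.0021]
T whites rod
rodS 275 mean [ 0.5819 -0.3327  0.1195] dir [-0.153 -0.625 -0.766] ends [ 0.598 -0.267  0.2  ] [ 0.564 -0.406  0.029] n [ 0.094  0.762 -0.641] s [0.0652 0.003  0.0016]
rodT 156 mean [ 0.5821 -0.3181  0.1288] dir [-0.058 -0.642 -0.764] ends [ 0.587 -0.26   0.198] [ 0.575 -0.401  0.03 ] n [-0.179 -0.747  0.641] s [0.076  0.0171 0.0058]
bladeT 305 mean [ 0.4791 -0.2353  0.2011] dir [-0.161 -0.64  -0.751] ends [ 0.485 -0.213  0.227] [ 0.472 -0.263  0.168] n [ 0.185  0.728 -0.66 ] s [0.0208 0.0067 0.0011]
bladeS 282 mean [ 0.4831 -0.235   0.1995] dir [0.158 0.631 0.759] ends [ 0.478 -0.256  0.174] [ 0.488 -0.215  0.224] n [-0.235 -0.723  0.65 ] s [0.0184 0.0079 0.0017]
brushheadT 377 mean [ 0.535  -0.2467  0.2121] dir [-0.292 -0.731 -0.617] ends [ 0.541 -0.2
[... 566 characters left out ...]
.1069] 0.0202 0.1119 [0.5906 0.106  0.1078]
 foot 373 [0.5771 0.1608] 0.0991
powder [ 0.7557 -0.0053] 0.0318
small [ 0.4364 -0.0875] 0.0215
posts 292 mean [0.4597 0.1538 0.2008] dir [-0.096  0.995 -0.002] ends [ 0.475 -0.007  0.201] [0.443 0.332 0.2  ] n [-0.074 -0.005  0.997] s [0.1597 0.0062 0.0025]
postR 154 mean [0.4742 0.0033 0.2011] dir [-0.976 -0.216 -0.028] ends [0.486 0.006 0.201] [0.463 0.001 0.201] n [-0.013 -0.071  0.997] s [0.0064 0.0058 0.002 ]
postL 138 mean [0.4436 0.3216 0.2004] dir [-0.604 -0.775 -0.185] ends [0.452 0.333 0.203] [0.436 0.311 0.198] n [-0.047 -0.197  0.979] s [0.007  0.0049 0.0027]
feet [ 0.37210677 -0.01798532  0.00600697] [0.54528928 0.34638789 0.02989431]
```

Call:
jog_arm([
  {"fingers":0.3,"travel":[0.25,0.4,0.94],"twist":0.2},
  {"fingers":0.3,"travel":[0.25,0.9,0.94],"twist":0.4},
  {"fingers":0.3,"travel":[0.25,0.9,0.94],"twist":0.4},
  {"fingers":0.3,"travel":[0.25,0.9,0.94],"twist":0.4},
  {"fingers":0.3,"travel":[0.25,0.9,0.94],"twist":0.4},
], force=40)

```text
t: 0.6
eef_pos: [0.2909, -0.4867, 0.3632]
tool_rot: [2.72, 1.565, 0.001]
wrist_force: [0.2, -0.2, -0.2]
grip_width: 0.0594
finger_force: 0.0
```

Call:
jog_arm([
  {"fingers":0.3,"travel":[0.25,0.9,0],"twist":0.4},
  {"fingers":0.3,"travel":[0.25,0.9,0],"twist":0.4},
  {"fingers":0.3,"travel":[0.25,0.9,0],"twist":0.4},
  {"fingers":0.3,"travel":[0.25,0.9,0],"twist":0.4},
  {"fingers":0.3,"travel":[0.25,0.9,0],"twist":0.4},
])

```text
t: 1.1
eef_pos: [0.3189, -0.3804, 0.3599]
tool_rot: [-2.112, -2.323, -0.0]
wrist_force: [-0.8, 0.4, 0.1]
grip_width: 0.0603
finger_force: 0.0
```

Call:
jog_arm([
  {"fingers":0.3,"travel":[0.25,0.9,0],"twist":0},
  {"fingers":0.3,"travel":[0.25,0.9,0],"twist":0},
  {"fingers":0.3,"travel":[0.25,0.9,0],"twist":0},
  {"fingers":0.3,"travel":[0.25,0.9,0],"twist":0},
])

```text
t: 1.5
eef_pos: [0.3499, -0.2712, 0.3607]
tool_rot: [-2.112, -2.325, 0.0]
wrist_force: [-0.0, -1.3, -0.2]
grip_width: 0.0599
finger_force: 0.0
```

Call:
jog_arm([
  {"fingers":0.3,"travel":[0.25,0.9,0],"twist":0},
  {"fingers":0.3,"travel":[0.25,0.9,0],"twist":0},
  {"fingers":0.3,"travel":[0.25,0.9,0],"twist":0},
  {"fingers":0.3,"travel":[0.25,0.9,0],"twist":0},
])

```text
t: 1.9
eef_pos: [0.3799, -0.1644, 0.361]
tool_rot: [2.112, 2.325, -0.0]
wrist_force: [0.2, -1.4, -0.5]
grip_width: 0.0602
finger_force: 0.0
```

Call:
jog_arm([
  {"fingers":0.3,"travel":[0.25,0.9,0],"twist":0},
  {"fingers":0.3,"travel":[0.25,0.9,0],"twist":0},
  {"fingers":0.3,"travel":[0.25,0.9,0],"twist":0},
  {"fingers":0.3,"travel":[0.25,0.9,0],"twist":0},
])

```text
t: 2.3
eef_pos: [0.4102, -0.057, 0.361]
tool_rot: [-2.113, -2.325, -0.0]
wrist_force: [0.5, -0.7, -0.5]
grip_width: 0.0598
finger_force: 0.0
```

Call:
jog_arm([
  {"fingers":0.3,"travel":[0.24,0.9,0],"twist":0},
  {"fingers":0.3,"travel":[0.24,0.9,0],"twist":0},
  {"fingers":0.3,"travel":[0.24,0.9,0],"twist":0},
  {"fingers":0.3,"travel":[0.24,0.9,0],"twist":0},
])

```text
t: 2.7
eef_pos: [0.4392, 0.0506, 0.3607]
tool_rot: [-2.113, -2.324, 0.0]
wrist_force: [1.0, -0.9, -0.5]
grip_width: 0.0598
finger_force: 0.0
```

Call:
jog_arm([
  {"fingers":0.3,"travel":[0.23,0.92,0],"twist":0},
  {"fingers":0.3,"travel":[0.23,0.92,0],"twist":0},
  {"fingers":0.3,"travel":[0.23,0.92,0],"twist":0},
  {"fingers":0.3,"travel":[0.23,0.92,0],"twist":0},
])

```text
t: 3.1
eef_pos: [0.4671, 0.161, 0.3603]
tool_rot: [-2.112, -2.324, 0.001]
wrist_force: [0.5, -0.9, -0.3]
grip_width: 0.06
finger_force: 0.0
```

Call:
jog_arm([
  {"fingers":0.3,"travel":[0,0,-0.3],"twist":0},
  {"fingers":0.3,"travel":[0,0,-0.55],"twist":0},
  {"fingers":0.3,"travel":[0,0,-0.76],"twist":0},
  {"fingers":0.3,"travel":[0,0,-0.76],"twist":0},
  {"fingers":0.9,"travel":[0,0,-0.76],"twist":0},
  {"fingers":0.9,"travel":[0,0,-0.76],"twist":0},
  {"fingers":0.9,"travel":[0,0,-0.76],"twist":0},
  {"fingers":0.9,"travel":[0,0,-0.76],"twist":0},
  {"fingers":0.9,"travel":[0,0,-0.76],"twist":0},
])

```text
t: 4.0
eef_pos: [0.4652, 0.1619, 0.2702]
tool_rot: [2.112, 2.325, -0.003]
wrist_force: [-4.7, -2.2, 2.3]
grip_width: 0.0126
finger_force: 39.0
```

Call:
jog_arm([
  {"fingers":0.9,"travel":[0,0,-0.25]},
  {"fingers":0.9,"travel":[0,0,-0.5]},
  {"fingers":0.9,"travel":[0,0,-0.75]},
  {"fingers":0.9,"travel":[0,0,-0.82]},
  {"fingers":0.9,"travel":[0,0,-0.82]},
])

```text
$.moves[0]: bad value
```

Call:
jog_arm([
  {"fingers":0.9,"travel":[0,0,-0.03]},
  {"fingers":0.9,"travel":[0,0,-0.03]},
])

```text
$.moves[0]: bad value
```

Run:
```python
from h import *
im,d,P,p=cap('wrist','w1'); s=readout.sense(); print(s['eef_pos'],s['wrist_force'])
im,d,P,p=cap('scene','s1')
c=im[100:200,300:365].reshape(-1,3).astype(int);Q=P[100:200,300:365].reshape(-1,3)
m=(c.max(1)<60)&(Q[:,2]>.14)&(abs(Q[:,0]-.467)<.03); print(m.sum(),Q[m].mean(0))
```

```text
[0.46523148 0.16190376 0.27010472] [-5.03458077 -2.24364679  2.44556425]
710 [0.47025358 0.14700521 0.31500285]
```

Twist is required in every row.

Call:
jog_arm([
  {"fingers":0.9,"travel":[0,0,-0.25],"twist":0},
  {"fingers":0.9,"travel":[0,0,-0.5],"twist":0},
  {"fingers":0.9,"travel":[0,0,-0.75],"twist":0},
  {"fingers":0.9,"travel":[0,0,-0.82],"twist":0},
  {"fingers":0.9,"travel":[0,0,-0.82],"twist":0},
])

```text
t: 4.6
eef_pos: [0.4652, 0.1619, 0.1712]
tool_rot: [-2.111, -2.326, 0.005]
wrist_force: [-1.9, -1.4, -5.3]
grip_width: 0.0124
finger_force: 39.5
```

Call:
jog_arm([
  {"fingers":0.9,"travel":[0,0,-0.03],"twist":0},
  {"fingers":0.9,"travel":[0,0,-0.03],"twist":0},
])

```text
t: 4.8
eef_pos: [0.4654, 0.162, 0.1708]
tool_rot: [2.11, 2.324, -0.006]
wrist_force: [-12.7, -7.4, 26.8]
grip_width: 0.0123
finger_force: 42.7
```

Call:
jog_arm([
  {"fingers":0.3,"travel":[0,0,0.02],"twist":0},
  {"fingers":0.3,"travel":[0,0,0.02],"twist":0},
  {"fingers":0.3,"travel":[0,0,0.02],"twist":0},
  {"fingers":0.3,"travel":[0,0,0.4],"twist":0},
  {"fingers":0.3,"travel":[0,0,0.8],"twist":0},
  {"fingers":0.3,"travel":[0,0,1],"twist":0},
  {"fingers":0.4,"travel":[0,0,1],"twist":0},
])

```text
t: 5.5
eef_pos: [0.4681, 0.1636, 0.2916]
tool_rot: [2.109, 2.322, 0.01]
wrist_force: [-0.2, -0.1, 0.6]
grip_width: 0.0516
finger_force: 0.0
```

Run:
```python
from h import *
im,d,P,p=cap('scene','s1')
c=im[100:260,270:390].reshape(-1,3).astype(int);Q=P[100:260,270:390].reshape(-1,3)
m=(c.max(1)<60)&(Q[:,2]>.12)&(Q[:,2]<.22)&(abs(Q[:,0]-.467)<.03)&(abs(Q[:,1]-.163)<.07); print(m.sum(),Q[m].mean(0), np.percentile(Q[m][:,2],[5,50,95]))
print(readout.sense()['eef_pos'],readout.sense()['wrist_force'])
```

```text
153 [0.46967389 0.1556712  0.17495278] [0.17087343 0.17513689 0.17803581]
[0.46697214 0.16276723 0.28936731] [ 0.50881776  0.37971356 -0.07870061]
```

Call:
jog_arm([
  {"fingers":0.53,"travel":[0.27,-0.9,0.2],"twist":-0.217},
  {"fingers":0.53,"travel":[0.27,-0.9,0.2],"twist":-0.217},
  {"fingers":0.53,"travel":[0.27,-0.9,0.2],"twist":-0.217},
  {"fingers":0.53,"travel":[0.27,-0.9,0.2],"twist":-0.217},
])

```text
t: 5.95
eef_pos: [0.4987, 0.0515, 0.3108]
tool_rot: [-2.48, -1.927, 0.002]
wrist_force: [0.4, 0.7, -0.6]
grip_width: 0.0402
finger_force: 0.0
```

Call:
jog_arm([
  {"fingers":0.53,"travel":[0.27,-0.9,0],"twist":0},
  {"fingers":0.53,"travel":[0.27,-0.9,0],"twist":0},
  {"fingers":0.53,"travel":[0.27,-0.9,0],"twist":0},
  {"fingers":0.53,"travel":[0.27,-0.9,0],"twist":0},
])

```text
t: 6.35
eef_pos: [0.5305, -0.0542, 0.3103]
tool_rot: [-2.475, -1.931, 0.002]
wrist_force: [0.5, 0.4, -0.7]
grip_width: 0.0405
finger_force: 0.0
```

Call:
jog_arm([
  {"fingers":0.53,"travel":[0.27,-0.9,0],"twist":0},
  {"fingers":0.53,"travel":[0.27,-0.9,0],"twist":0},
  {"fingers":0.53,"travel":[0.27,-0.9,0],"twist":0},
  {"fingers":0.53,"travel":[0.27,-0.9,0],"twist":0},
])

```text
t: 6.75
eef_pos: [0.5632, -0.1608, 0.3108]
tool_rot: [-2.474, -1.933, -0.0]
wrist_force: [0.1, 0.3, -0.2]
grip_width: 0.0401
finger_force: 0.0
```

Call:
jog_arm([
  {"fingers":0.53,"travel":[0.25,-0.9,-0.1],"twist":0},
  {"fingers":0.53,"travel":[0.25,-0.9,-0.1],"twist":0},
  {"fingers":0.53,"travel":[0.25,-0.9,-0.1],"twist":0},
  {"fingers":0.53,"travel":[0.25,-0.9,-0.1],"twist":0},
  {"fingers":0.53,"travel":[0.25,-0.9,-0.1],"twist":0},
])

```text
t: 7.25
eef_pos: [0.5936, -0.2651, 0.3]
tool_rot: [-2.469, -1.939, -0.002]
wrist_force: [-0.6, -0.3, 0.2]
grip_width: 0.0401
finger_force: 0.0
```

Run:
```python
from h import *
s=readout.sense(); print(s['eef_pos'],s['tool_rot'])
im,d,P,p=cap('wrist','w2'); np.savez('/tmp/w2.npz',im=im,P=P)
```

```text
[ 0.59364504 -0.26505879  0.29997644] [-2.46937976 -1.9389859  -0.00248351]
```

View pics/w2.png

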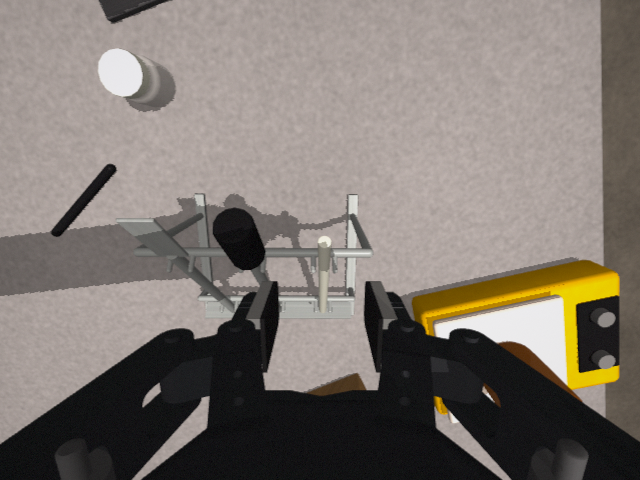

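The wrist view shows the rod's top end at (324, 243), between the pads (at columns 278 and 366). The brush head is at (240, 238) and the spatula blade at (155, 238). Next I measure the rod and the blade from here.

Run:
```python
from h import *
W=np.load('/tmp/w2.npz'); P=W['P'];im=W['im'].astype(int)
def reg(u0,u1,v0,v1,lo,hi):
    Q=P[v0:v1,u0:u1].reshape(-1,3); Q=Q[(Q[:,2]>lo)&(Q[:,2]<hi)]
    return Q
Q=reg(312,338,232,312,.05,.215); _,s,V=np.linalg.svd(Q-Q.mean(0),full_matrices=False)
t=(Q-Q.mean(0))@V[0]; print('rod',len(Q),Q.mean(0),V[0],Q.mean(0)+V[0]*t.min(),Q.mean(0)+V[0]*t.max(),s/len(Q)**.5)
for z in(.1,.15,.18,.19): 
    q=Q[abs(Q[:,2]-z)<.006]; print(z,len(q),q.mean(0))
Q=reg(115,190,215,260,.178,.24); _,s,V=np.linalg.svd(Q-Q.mean(0),full_matrices=False)
t=(Q-Q.mean(0))@V[0]; print('blade',len(Q),Q.mean(0),V[0],Q.mean(0)+V[0]*t.min(),Q.mean(0)+V[0]*t.max(),s/len(Q)**.5)
```

```text
rod 1015 [ 0.58838829 -0.29807347  0.15607227] [-0.16055535 -0.6375461  -0.75349648] [ 0.59741027 -0.26224827  0.19841298] [ 0.56618032 -0.38625866  0.05184885] [0.04845513 0.00501342 0.00412703]
0.1 33 [ 0.57635788 -0.34608447  0.1002339 ]
0.15 57 [ 0.58658744 -0.30535446  0.1503207 ]
0.18 92 [ 0.5921853  -0.28072228  0.18010657]
0.19 139 [ 0.59521624 -0.26940255  0.19143948]
blade 1429 [ 0.48302964 -0.22939389  0.20406973] [0.15072355 0.63642896 0.75646585] [ 0.47763573 -0.25216965  0.17699824] [ 0.48692188 -0.21295893  0.22360449] [0.01835485 0.00715462 0.00068389]
```

Call:
jog_arm([
  {"fingers":0.53,"travel":[0,-0.1,-0.3],"twist":0},
  {"fingers":0.53,"travel":[0,-0.1,-0.6],"twist":0},
  {"fingers":0.53,"travel":[0,-0.1,-0.94],"twist":0},
  {"fingers":0.53,"travel":[0,-0.1,-0.94],"twist":0},
  {"fingers":1,"travel":[0,-0.1,-0.94],"twist":0},
  {"fingers":1,"travel":[0,-0.1,-0.94],"twist":0},
  {"fingers":1,"travel":[0,-0.1,-0.94],"twist":0},
  {"fingers":1,"travel":[0,-0.1,-0.94],"twist":0},
], force=30)

```text
t: 8.1
eef_pos: [0.5946, -0.2805, 0.19]
tool_rot: [2.473, 1.933, 0.004]
wrist_force: [-1.3, 3.4, 7.3]
grip_width: 0.0086
finger_force: 29.6
```

Call:
jog_arm([
  {"fingers":1,"travel":[0,0,0.15],"twist":0},
  {"fingers":1,"travel":[0,0,0.4],"twist":0},
  {"fingers":1,"travel":[0,0,0.7],"twist":0},
  {"fingers":1,"travel":[0,0,1],"twist":0},
  {"fingers":1,"travel":[0,0,1],"twist":0},
])

```text
t: 8.6
eef_pos: [0.5961, -0.2822, 0.3146]
tool_rot: [2.467, 1.927, 0.009]
wrist_force: [0.8, -0.1, 0.3]
grip_width: 0.0083
finger_force: 29.4
```

Call:
jog_arm([
  {"fingers":1,"travel":[0.14,0.3,0.25],"twist":0},
  {"fingers":1,"travel":[0.14,0.6,0.25],"twist":0},
  {"fingers":1,"travel":[0.14,0.9,0.25],"twist":0},
  {"fingers":1,"travel":[0.14,0.9,0.25],"twist":0},
])

```text
t: 9.0
eef_pos: [0.6107, -0.1662, 0.3388]
tool_rot: [-2.467, -1.945, -0.006]
wrist_force: [0.9, 9.4, 10.8]
grip_width: 0.0084
finger_force: 30.8
```

Call:
jog_arm([
  {"fingers":1,"travel":[0.14,0.3,0],"twist":-0.08},
  {"fingers":1,"travel":[0.14,0.6,0],"twist":-0.16},
  {"fingers":1,"travel":[0.14,0.9,0],"twist":-0.24},
  {"fingers":1,"travel":[0.14,0.9,0],"twist":-0.32},
  {"fingers":1,"travel":[0.14,0.9,0],"twist":-0.39},
  {"fingers":1,"travel":[0.14,0.9,0],"twist":-0.39},
])

```text
t: 9.6
eef_pos: [0.6269, -0.0659, 0.3375]
tool_rot: [2.942, 1.097, 0.001]
wrist_force: [-0.6, 0.2, -0.4]
grip_width: 0.0084
finger_force: 29.5
```

Call:
jog_arm([
  {"fingers":1,"travel":[0.16,0.3,0],"twist":-0.08},
  {"fingers":1,"travel":[0.16,0.6,0],"twist":-0.16},
  {"fingers":1,"travel":[0.16,0.7,0],"twist":-0.24},
  {"fingers":1,"travel":[0.16,0.7,0],"twist":-0.32},
  {"fingers":1,"travel":[0.16,0.7,0],"twist":-0.39},
  {"fingers":1,"travel":[0.16,0.7,0],"twist":-0.39},
])

```text
t: 10.2
eef_pos: [0.6461, 0.0179, 0.3372]
tool_rot: [3.137, 0.161, 0.001]
wrist_force: [-0.4, -0.3, -0.4]
grip_width: 0.009
finger_force: 29.5
```

Run:
```python
from h import *
im,d,P,p=cap('scene','s2'); np.savez('/tmp/s2.npz',im=im,P=P)
cv2.imwrite('pics/s2c.png',cv2.resize(im[60:320,230:480,::-1],None,fx=2.3,fy=2.3))
```

```text
(no output)
```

View pics/s2c.png

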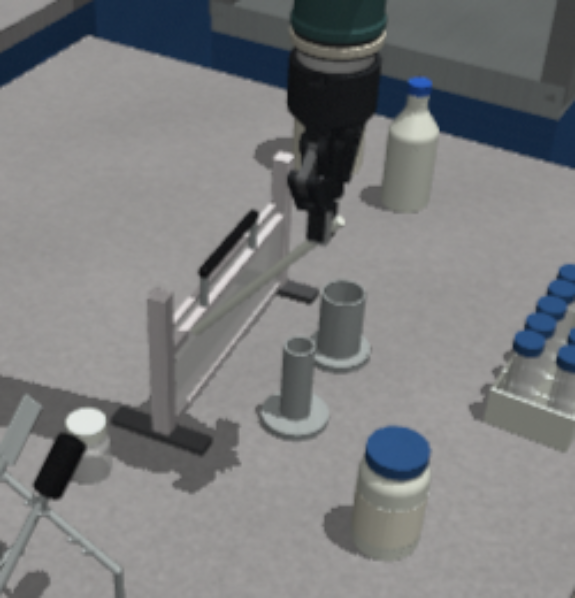

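The view shows the rod held but flatter than it was on the rest, running from (340, 222) to (180, 335) in the crop, low end near the right post. It evidently brushed the rest's pins on the way. I'll measure it.

Run:
```python
from h import *
D=np.load('/tmp/s2.npz'); P=D['P'];im=D['im'].astype(int)
Q=P[140:230,295:390].reshape(-1,3)
m=(Q[:,1]>-.06)&(Q[:,1]<.07)&(Q[:,2]>.15)&(Q[:,0]<.7)&(Q[:,0]>.50)&(Q[:,2]<.306); Q=Q[m]
_,s,V=np.linalg.svd(Q-Q.mean(0),full_matrices=False);t=(Q-Q.mean(0))@V[0]
print(len(Q),Q.mean(0),V[0],Q.mean(0)+V[0]*t.min(),Q.mean(0)+V[0]*t.max(),s/len(Q)**.5)
A=P[140:230,295:390].reshape(-1,3);A=A[(abs(A[:,1]-.01)<.02)&(A[:,2]>.2)]
for x in np.arange(.47,.70,.02):
    q=A[abs(A[:,0]-x)<.005]; print(round(x,2),len(q),q.mean(0).round(3) if len(q) else '')
```

```text
265 [0.57910378 0.00657245 0.24107352] [-0.63829839 -0.06129036 -0.7673452 ] [0.63449334 0.01189104 0.30766136] [0.5180467  0.00070966 0.16767234] [0.05207371 0.00280808 0.0018864 ]
0.47 3 [0.471 0.002 0.201]
0.49 0 
0.51 0 
0.53 0 
0.55 20 [0.551 0.004 0.208]
0.57 22 [0.57  0.006 0.23 ]
0.59 26 [0.59  0.008 0.254]
0.61 24 [0.61  0.01  0.278]
0.63 25 [0.63  0.012 0.303]
0.65 71 [0.65  0.002 0.341]
0.67 9 [0.666 0.01  0.363]
0.69 0
```

Call:
jog_arm([
  {"fingers":1,"travel":[-0.16,-0.015,0],"twist":0},
  {"fingers":1,"travel":[-0.32,-0.03,0],"twist":0},
  {"fingers":1,"travel":[-0.48,-0.045,0],"twist":0},
  {"fingers":1,"travel":[-0.64,-0.06,0],"twist":0},
  {"fingers":1,"travel":[-0.79,-0.075,0],"twist":0},
  {"fingers":1,"travel":[-0.79,-0.075,0],"twist":0},
])

```text
t: 10.85
eef_pos: [0.5502, 0.0088, 0.3379]
tool_rot: [3.136, 0.163, 0.002]
wrist_force: [0.8, -0.4, -0.8]
grip_width: 0.008
finger_force: 29.2
```

Call:
jog_arm([
  {"fingers":1,"travel":[-0.12,-0.012,0],"twist":0},
  {"fingers":1,"travel":[-0.24,-0.025,0],"twist":0},
  {"fingers":1,"travel":[-0.36,-0.035,0],"twist":0},
  {"fingers":1,"travel":[-0.48,-0.05,0],"twist":0},
  {"fingers":1,"travel":[-0.48,-0.05,0],"twist":0},
])

```text
t: 11.35
eef_pos: [0.4931, 0.003, 0.3373]
tool_rot: [3.137, 0.162, -0.0]
wrist_force: [-0.2, 0.3, 0.2]
grip_width: 0.0005
finger_force: 0.0
```

```bash
cat >> h.py <<'E'
def tool_line(name,rad=.04,zlo=.1,dz=-.03,save=None):
    "line of what hangs below the fingertips, within rad of a vertical through the TCP"
    im,d,P,p=cap(name,save); e=readout.sense()['eef_pos']; Q=P.reshape(-1,3)
    Q=Q[(np.hypot(Q[:,0]-e[0],Q[:,1]-e[1])<rad)&(Q[:,2]>zlo)&(Q[:,2]<e[2]+dz)]
    for z in np.arange(zlo,e[2]+dz,.02):
        q=Q[abs(Q[:,2]-z)<.006]
        if len(q): print(round(z,2),len(q),(q.mean(0)-e)[:2].round(4),q[:,0].std().round(4),q[:,1].std().round(4))
E
python3 - <<'E'
from h import *
tool_line('scene',save='s3'); print(readout.sense()['eef_pos'])
E
```

```text
0.1 29 [-0.0128  0.0058] 0.0054 0.0179
0.12 66 [-0.0132  0.009 ] 0.0054 0.0181
0.14 45 [-0.0133 -0.0052] 0.0067 0.0055
0.16 43 [-0.0121 -0.0054] 0.0064 0.0062
0.18 47 [-0.0135 -0.0051] 0.007 0.0061
0.2 60 [-0.0152 -0.0018] 0.0066 0.0063
[0.49395557 0.00313285 0.3374186 ]
```

Run:
```python
from h import *
im,d,P,p=cap('top','t3');np.savez('/tmp/t3.npz',im=im,P=P)
a=im[120:345,60:500,::-1]; b=cv2.imread('pics/s3.png')[90:310,180:480]
a=cv2.resize(a,None,fx=1.3,fy=1.3); b=cv2.resize(b,(a.shape[1],int(220*a.shape[1]/300)))[:305]
print(a.shape); cv2.imwrite('pics/c3.png',np.vstack([a,b]))
```

```text
(292, 572, 3)
```

View pics/c3.png

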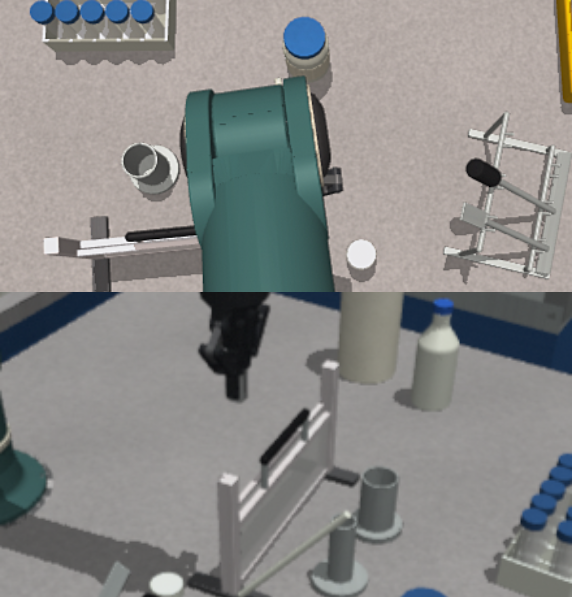

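The rod slipped out. In the lower crop it lies from the foot of the right post (240, 590) up to the slim cup's rim (348, 517). I'll measure where it lies.

Run:
```python
from h import *
im,d,P,p=cap('scene','s4')
# rod in full-frame: crop coords scale 572/300
f=lambda x,y:(180+x*300/572, 90+(y-292)*300/572)
print(f(240,590),f(348,517))
c=im.astype(int)
m=(c.min(2)>120)&np.isfinite(P[:,:,2])&(P[:,:,2]>.005)&(P[:,:,2]<.2)&(P[:,:,0]>.495)&(P[:,:,0]<.66)&(P[:,:,1]>-.05)&(P[:,:,1]<.2)
v,u=np.nonzero(m); Q=P[m]
from collections import Counter
for x in np.arange(.48,.66,.01):
    k=abs(Q[:,0]-x)<.005; q=Q[k]
    if k.sum(): print(round(x,2),k.sum(),np.median(q,0).round(3),int(np.median(u[k])),int(np.median(v[k])))
cv2.imwrite('pics/s4c.png',cv2.resize(im[150:270,270:420,::-1],None,fx=5,fy=5,interpolation=cv2.INTER_CUBIC))
```

```text
(305.87412587412587, 246.2937062937063) (362.5174825174825, 208.006993006993)
0.5 2 [0.504 0.007 0.013] 310 248
0.51 8 [0.51  0.    0.016] 311 249
0.52 16 [0.518 0.001 0.02 ] 314 250
0.53 13 [0.529 0.001 0.02 ] 318 251
0.54 14 [0.54  0.002 0.022] 321 252
0.55 15 [0.55  0.004 0.022] 325 253
0.56 25 [0.56  0.008 0.019] 330 253
0.57 33 [0.571 0.075 0.018] 345 243
0.58 46 [0.58  0.079 0.016] 349 243
0.59 39 [0.59  0.073 0.018] 351 246
0.6 65 [0.6   0.085 0.013] 357 245
0.61 87 [0.609 0.101 0.012] 364 242
0.62 66 [0.62  0.1   0.013] 366 244
0.63 30 [0.629 0.027 0.019] 358 259
0.64 14 [0.639 0.021 0.025] 359 261
0.65 16 [0.648 0.023 0.026] 363 262
0.66 10 [0.657 0.024 0.026] 366 262
```

View pics/s4c.png

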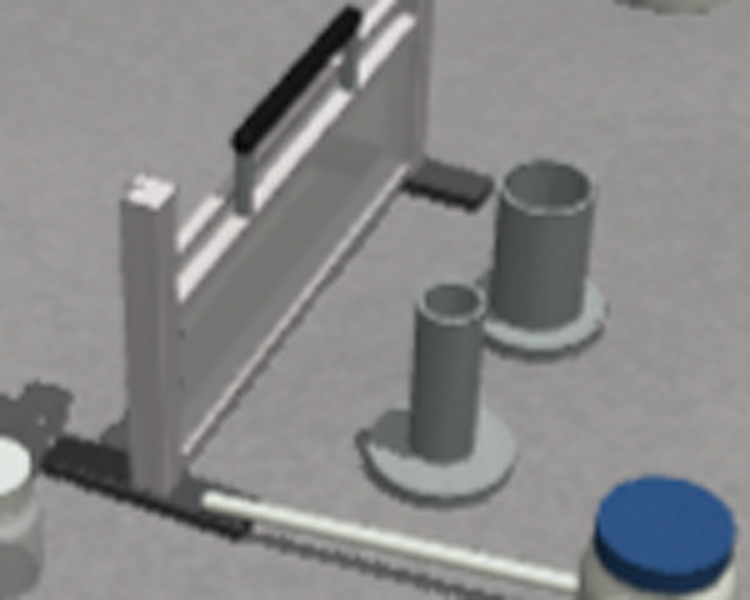

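The rod has now tipped over onto the bench, from the right post's foot (205, 500 in the crop) towards the powder jar at (580, 583). The cups stand. I'll let it settle by backing off, then measure the rod and the jar.

Call:
jog_arm([
  {"fingers":0.53,"travel":[0,-0.5,0.3],"twist":0},
  {"fingers":0.53,"travel":[0,-1,0.3],"twist":0},
  {"fingers":0.53,"travel":[0,-1,0.3],"twist":0},
  {"fingers":0.53,"travel":[0,-1,0.3],"twist":0},
])

```text
t: 11.9
eef_pos: [0.4941, -0.1217, 0.3733]
tool_rot: [3.137, 0.148, 0.001]
wrist_force: [-0.2, 0.3, -0.6]
grip_width: 0.0402
finger_force: 0.0
```

Call:
jog_arm([
  {"fingers":0.53,"travel":[0,-0.5,0],"twist":0},
  {"fingers":0.53,"travel":[0,-1,0],"twist":0},
  {"fingers":0.53,"travel":[0,-1,0],"twist":0},
  {"fingers":0.53,"travel":[0,-1,0],"twist":0},
])

```text
t: 12.3
eef_pos: [0.4935, -0.2397, 0.3721]
tool_rot: [-3.138, -0.152, 0.002]
wrist_force: [-0.4, 0.5, -0.5]
grip_width: 0.04
finger_force: 0.0
```

Run:
```python
from h import *
im,d,P,p=cap('top','t5'); np.savez('/tmp/t5.npz',im=im,P=P)
Q=P[128:175,270:320].reshape(-1,3); Q=Q[(Q[:,2]>.125)&(Q[:,2]<.137)]
print('powder',np.round(cv2.minEnclosingCircle(Q[:,:2].astype(np.float32)),4) if 0 else cv2.minEnclosingCircle(Q[:,:2].astype(np.float32)))
c=im.astype(int)
m=(P[:,:,2]>.004)&(P[:,:,2]<.06)&(P[:,:,0]>.49)&(P[:,:,0]<.75)&(P[:,:,1]>-.04)&(P[:,:,1]<.07)&(c.min(2)>165)
Q=P[m]
for x in np.arange(.49,.75,.01):
    k=abs(Q[:,0]-x)<.005; q=Q[k]
    if k.sum(): print(round(x,2),k.sum(),np.median(q,0).round(3))
cv2.imwrite('pics/t5c.png',cv2.resize(im[120:330,200:400,::-1],None,fx=2.8,fy=2.8))
```

```text
powder ((0.7559085488319397, -0.005600096192210913), 0.03166569769382477)
0.49 5 [ 0.493 -0.014  0.004]
0.5 9 [0.502 0.042 0.004]
0.51 19 [0.513 0.026 0.005]
0.52 34 [0.52  0.002 0.022]
0.53 35 [0.53  0.004 0.008]
0.54 37 [0.541 0.004 0.018]
0.55 39 [0.55  0.008 0.013]
0.56 44 [0.561 0.011 0.007]
0.57 37 [0.569 0.012 0.018]
0.58 36 [0.58  0.013 0.018]
0.59 45 [0.59  0.019 0.015]
0.6 35 [0.6   0.015 0.016]
0.61 36 [0.61  0.017 0.014]
0.62 41 [0.62  0.019 0.014]
0.63 32 [0.63  0.022 0.014]
0.64 38 [0.64  0.023 0.015]
0.65 33 [0.649 0.027 0.014]
0.66 37 [0.661 0.028 0.012]
0.67 27 [0.67  0.03  0.014]
0.68 31 [0.68  0.03  0.011]
0.69 34 [0.691 0.032 0.012]
0.7 23 [0.7   0.035 0.011]
0.71 25 [0.709 0.037 0.011]
0.72 20 [0.72  0.039 0.012]
0.73 24 [0.731 0.041 0.011]
0.74 16 [0.739 0.043 0.005]
```

View pics/t5c.png

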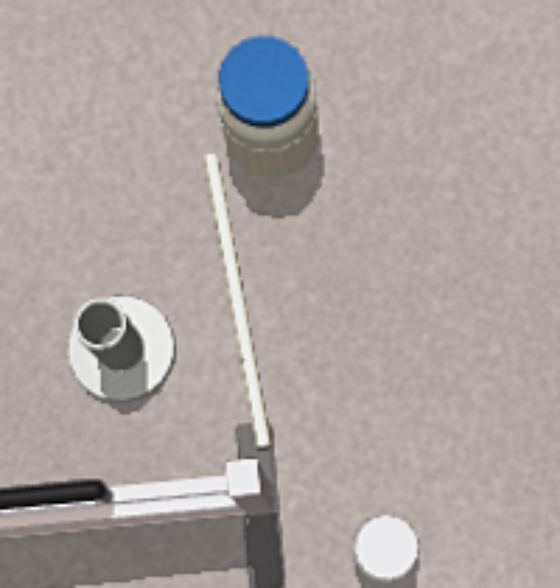

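The rod lies from (262, 440) on the right foot to (211, 157) in the crop, and the jar and slim cup have not moved. I'll grip it just off the foot, where it's raised enough for a deeper hold.

Call:
jog_arm([
  {"fingers":0.53,"travel":[0.48,0.4,0],"twist":0.058},
  {"fingers":0.53,"travel":[0.48,0.8,0],"twist":0.058},
  {"fingers":0.53,"travel":[0.48,1,0],"twist":0.058},
  {"fingers":0.53,"travel":[0.48,1,0],"twist":0.058},
])

```text
t: 12.75
eef_pos: [0.5525, -0.1061, 0.3733]
tool_rot: [-3.12, -0.325, -0.002]
wrist_force: [-0.6, -0.1, 0.3]
grip_width: 0.04
finger_force: 0.0
```

Call:
jog_arm([
  {"fingers":0.53,"travel":[0,0.4,0],"twist":0},
  {"fingers":0.53,"travel":[0,0.8,0],"twist":0},
  {"fingers":0.53,"travel":[0,1,0],"twist":0},
  {"fingers":0.53,"travel":[0,1,-0.5],"twist":0},
  {"fingers":0.53,"travel":[0,1,-1],"twist":0},
  {"fingers":0.53,"travel":[0,1,-1],"twist":0},
])

```text
t: 13.35
eef_pos: [0.5483, 0.0055, 0.2488]
tool_rot: [-3.125, -0.308, 0.01]
wrist_force: [-0.5, 0.0, -0.6]
grip_width: 0.0404
finger_force: 0.0
```

Run:
```python
from h import *
s=readout.sense(); print(s['eef_pos'],s['tool_rot'],s['joint_positions'].round(2))
im,d,P,p=cap('wrist','w6')
m=(P[:,:,2]>.004)&(P[:,:,2]<.06)&(P[:,:,0]>.49)&(P[:,:,0]<.75)&(P[:,:,1]>-.04)&(P[:,:,1]<.06)&(im.min(2)>175)
Q=P[m]
for x in np.arange(.5,.75,.02):
    q=Q[abs(Q[:,0]-x)<.005]
    if len(q): print(round(x,2),len(q),np.median(q,0).round(4),q[:,1].min().round(3),q[:,1].max().round(3))
```

```text
[0.54830424 0.00549877 0.24881185] [-3.1251873  -0.30787482  0.01039081] [ 0.27  0.34 -0.41  1.83  0.16  1.02 -1.58]
0.52 62 [0.5201 0.0027 0.0211] -0.001 0.007
0.54 66 [0.5397 0.0065 0.0197] 0.002 0.011
0.56 76 [0.56   0.0101 0.0186] 0.005 0.015
0.58 70 [0.5799 0.0134 0.0176] 0.009 0.018
0.6 71 [0.6    0.0175 0.0166] 0.013 0.022
0.62 74 [0.6205 0.0212 0.0154] 0.017 0.025
0.64 85 [0.64   0.0248 0.0141] 0.02 0.029
0.66 88 [0.6598 0.0287 0.013 ] 0.024 0.033
0.68 81 [0.6798 0.0325 0.0119] 0.028 0.036
0.7 91 [0.7    0.0357 0.0107] 0.031 0.04
0.72 94 [0.7198 0.0396 0.0093] 0.035 0.044
0.74 45 [0.7375 0.0427 0.0085] 0.039 0.047
```

Call:
jog_arm([
  {"fingers":0.53,"travel":[0.02,0.025,-0.4],"twist":0},
  {"fingers":0.53,"travel":[0.02,0.025,-0.8],"twist":0},
  {"fingers":0.53,"travel":[0.02,0.025,-1],"twist":0},
  {"fingers":0.53,"travel":[0.02,0.025,-1],"twist":0},
  {"fingers":0.53,"travel":[0.02,0.025,-1],"twist":0},
])

```text
t: 13.9
eef_pos: [0.5545, 0.0077, 0.1343]
tool_rot: [-3.126, -0.304, -0.002]
wrist_force: [-0.3, -0.1, 0.6]
grip_width: 0.0399
finger_force: 0.0
```

Call:
jog_arm([
  {"fingers":0.53,"travel":[0,0,-0.25],"twist":0},
  {"fingers":0.53,"travel":[0,0,-0.5],"twist":0},
  {"fingers":0.53,"travel":[0,0,-0.7],"twist":0},
  {"fingers":0.53,"travel":[0,0,-0.8],"twist":0},
  {"fingers":0.53,"travel":[0,0,-0.85],"twist":0},
  {"fingers":0.53,"travel":[0,0,-0.85],"twist":0},
])

```text
t: 14.5
eef_pos: [0.5544, 0.0067, 0.032]
tool_rot: [3.127, 0.302, 0.002]
wrist_force: [-0.3, -0.9, 0.6]
grip_width: 0.0401
finger_force: 0.0
```

Call:
jog_arm([
  {"fingers":0.53,"travel":[-0.02,0.01,-0.1],"twist":0},
  {"fingers":0.53,"travel":[-0.02,0.01,-0.1],"twist":0},
  {"fingers":1,"travel":[-0.02,0.01,-0.1],"twist":0},
  {"fingers":1,"travel":[-0.02,0.01,-0.1],"twist":0},
  {"fingers":1,"travel":[-0.02,0.01,-0.1],"twist":0},
  {"fingers":1,"travel":[-0.02,0.01,-0.1],"twist":0},
  {"fingers":1,"travel":[-0.02,0.01,-0.1],"twist":0},
], force=40)

```text
t: 15.2
eef_pos: [0.5514, 0.0077, 0.0194]
tool_rot: [3.127, 0.302, 0.001]
wrist_force: [-0.4, -0.0, 2.2]
grip_width: 0.0081
finger_force: 39.1
```

Call:
jog_arm([
  {"fingers":1,"travel":[0,0,0.2],"twist":0},
  {"fingers":1,"travel":[0,0,0.5],"twist":0},
  {"fingers":1,"travel":[0,0,0.8],"twist":0},
  {"fingers":1,"travel":[0,0,1],"twist":0},
  {"fingers":1,"travel":[0,0,1],"twist":0},
])

```text
t: 15.7
eef_pos: [0.5534, 0.0078, 0.1426]
tool_rot: [3.126, 0.301, 0.011]
wrist_force: [0.3, 0.6, -0.5]
grip_width: 0.0081
finger_force: 39.1
```

Call:
jog_arm([
  {"fingers":1,"travel":[0.1,0.1,0.3],"twist":0},
  {"fingers":1,"travel":[0.2,0.2,0.6],"twist":0.05},
  {"fingers":1,"travel":[0.3,0.3,0.9],"twist":0.14},
  {"fingers":1,"travel":[0.4,0.4,1],"twist":0.23},
  {"fingers":1,"travel":[0.52,0.5,1],"twist":0.32},
  {"fingers":1,"travel":[0.52,0.6,1],"twist":0.41},
  {"fingers":1,"travel":[0.52,0.73,1],"twist":0.5},
  {"fingers":1,"travel":[0.52,0.73,1],"twist":0.59},
  {"fingers":1,"travel":[0.52,0.73,1],"twist":0.65},
  {"fingers":1,"travel":[0.52,0.73,1],"twist":0.65},
])

```text
t: 16.7
eef_pos: [0.613, 0.0951, 0.2575]
tool_rot: [-2.579, -1.791, 0.003]
wrist_force: [0.4, 0.4, -0.3]
grip_width: 0.0086
finger_force: 39.1
```

Call:
jog_arm([
  {"fingers":1,"travel":[0.1,0.1,0],"twist":0.09},
  {"fingers":1,"travel":[0.2,0.2,0],"twist":0.18},
  {"fingers":1,"travel":[0.3,0.3,0],"twist":0.27},
  {"fingers":1,"travel":[0.4,0.4,0],"twist":0.36},
  {"fingers":1,"travel":[0.52,0.5,0],"twist":0.45},
  {"fingers":1,"travel":[0.52,0.6,0],"twist":0.54},
  {"fingers":1,"travel":[0.52,0.73,0],"twist":0.63},
  {"fingers":1,"travel":[0.52,0.73,0],"twist":0.65},
  {"fingers":1,"travel":[0.52,0.73,0],"twist":0.65},
])

```text
t: 17.6
eef_pos: [0.6757, 0.1825, 0.2582]
tool_rot: [-1.38, -2.821, 0.002]
wrist_force: [-0.3, -0.4, 0.6]
grip_width: 0.0082
finger_force: 39.1
```

Call:
jog_arm([
  {"fingers":1,"travel":[0,0,0],"twist":0.09},
  {"fingers":1,"travel":[0,0,0],"twist":0.18},
  {"fingers":1,"travel":[0,0,0],"twist":0.27},
  {"fingers":1,"travel":[0,0,0],"twist":0.36},
  {"fingers":1,"travel":[0,0,0],"twist":0.45},
  {"fingers":1,"travel":[0,0,0],"twist":0.54},
  {"fingers":1,"travel":[0,0,0],"twist":0.63},
  {"fingers":1,"travel":[0,0,0],"twist":0.64},
  {"fingers":1,"travel":[0,0,0],"twist":0.64},
])

```text
t: 18.5
eef_pos: [0.6761, 0.1817, 0.2587]
tool_rot: [0.145, -3.138, 0.001]
wrist_force: [-0.6, -0.4, 0.5]
grip_width: 0.0083
finger_force: 39.1
```

```bash
cat >> h.py <<'E'
def rodline(name='scene',save=None,off=.018):
    "points of a thin bar in the vertical plane through TCP along the tool's rod direction (normal to closing)"
    s=readout.sense(); e=s['eef_pos']; M=R.from_rotvec(s['tool_rot']).as_matrix(); y=M[:,1]; x=np.cross([0,0,1],y); x*=np.sign(-x[0])
    im,d,P,p=cap(name,save); Q=P.reshape(-1,3)-e; a=Q@x; b=Q@y
    print('e',e.round(4),'dir',x.round(3),'close',np.degrees(np.arctan2(y[1],y[0])).round(1))
    m=(abs(b)<off)&(a<.26)&(a>-.08)&(Q[:,2]<.0)&(Q[:,2]>-.24); a,b,z=a[m],b[m],Q[m][:,2]
    for k in np.arange(-.06,.26,.02):
        w=abs(a-k)<.005
        if w.sum()>3: print(round(k,2),w.sum(),'b',np.median(b[w]).round(4),'z',np.percentile(z[w],[10,50,90]).round(3))
E
python3 - <<'E'
from h import *
rodline(); print(readout.sense()['joint_positions'].round(2))
E
```

```text
e [0.6761 0.1817 0.2587] dir [-0.996 -0.092  0.   ] close 95.3
-0.04 6 b -0.003 z [-0.006 -0.004 -0.001]
-0.02 12 b -0.0037 z [-0.006 -0.003 -0.001]
0.0 11 b -0.0142 z [-0.016 -0.012 -0.003]
0.02 16 b -0.0048 z [-0.008 -0.004 -0.   ]
0.04 17 b -0.0042 z [-0.009 -0.004 -0.002]
0.06 15 b -0.0055 z [-0.01  -0.006 -0.002]
0.08 15 b -0.0039 z [-0.011 -0.007 -0.003]
0.1 17 b -0.0052 z [-0.011 -0.008 -0.005]
0.12 15 b -0.0043 z [-0.013 -0.01  -0.007]
0.14 14 b -0.0047 z [-0.015 -0.011 -0.009]
0.16 16 b -0.0047 z [-0.016 -0.012 -0.009]
0.18 15 b -0.0051 z [-0.017 -0.012 -0.01 ]
0.2 22 b 0.0018 z [-0.138 -0.088 -0.085]
0.22 47 b -0.0027 z [-0.14  -0.126 -0.123]
[ 0.29  0.78 -1.02  1.41  0.67  1.32  0.9 ]
```

Call:
jog_arm([
  {"fingers":1,"travel":[0,0,-0.3],"twist":0},
  {"fingers":1,"travel":[0,0,-0.6],"twist":0},
  {"fingers":1,"travel":[0,0,-0.77],"twist":0},
  {"fingers":1,"travel":[0,0,-0.77],"twist":0},
  {"fingers":1,"travel":[0,0,-0.77],"twist":0},
])

```text
t: 19.05
eef_pos: [0.6764, 0.1833, 0.1676]
tool_rot: [-0.153, 3.137, 0.001]
wrist_force: [0.3, 0.7, -0.9]
grip_width: 0.0083
finger_force: 39.1
```

Call:
jog_arm([
  {"fingers":1,"travel":[-0.1,-0.01,0],"twist":0},
  {"fingers":1,"travel":[-0.2,-0.02,0],"twist":0},
  {"fingers":1,"travel":[-0.3,-0.03,0],"twist":0},
  {"fingers":1,"travel":[-0.415,-0.04,0],"twist":0},
  {"fingers":1,"travel":[-0.415,-0.04,0],"twist":0},
])

```text
t: 19.55
eef_pos: [0.6259, 0.1789, 0.1693]
tool_rot: [-0.155, 3.135, 0.0]
wrist_force: [-0.7, 0.6, -0.4]
grip_width: 0.0082
finger_force: 39.1
```

Run:
```python
from h import *
rodline(save='s7')
im=cv2.imread('pics/s7.png'); cv2.imwrite('pics/s7c.png',cv2.resize(im[80:240,270:430],None,fx=3.7,fy=3.7))
```

```text
e [0.6259 0.1789 0.1693] dir [-0.995 -0.099  0.   ] close 95.7
-0.06 33 b -0.0009 z [-0.173 -0.17  -0.167]
-0.04 37 b 0.0009 z [-0.172 -0.169 -0.003]
-0.02 41 b -0.0027 z [-0.171 -0.169 -0.003]
0.0 39 b -0.0087 z [-0.172 -0.17  -0.008]
0.02 41 b -0.0033 z [-0.171 -0.169 -0.003]
0.04 45 b -0.0011 z [-0.171 -0.168 -0.003]
0.06 14 b -0.0043 z [-0.009 -0.006 -0.003]
0.08 18 b -0.0056 z [-0.17  -0.008 -0.005]
0.1 44 b -0.0036 z [-0.172 -0.169 -0.007]
0.12 43 b -0.003 z [-0.172 -0.169 -0.008]
0.14 44 b -0.0025 z [-0.172 -0.169 -0.009]
0.16 222 b -0.0018 z [-0.156 -0.103 -0.045]
0.18 10 b -0.0053 z [-0.016 -0.013 -0.011]
```

View pics/s7c.png

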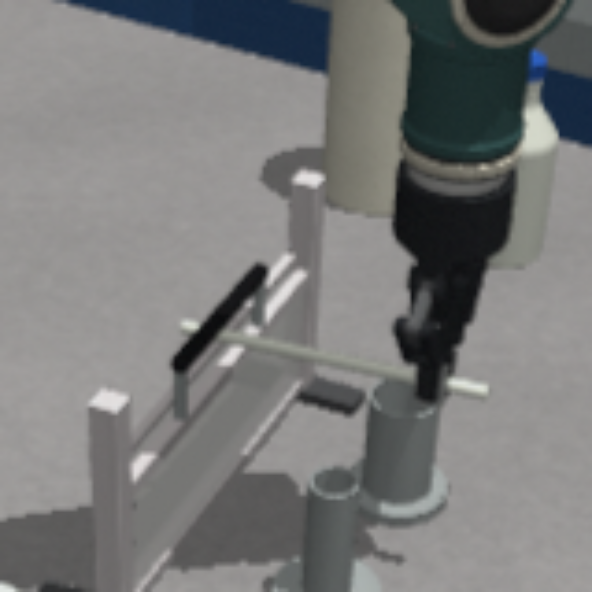

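The view shows the rod passing under the handle, its free end at (185, 326) in front and the gripper at (430, 385). Raising the grip on an arc now will pivot it.

Call:
jog_arm([
  {"fingers":1,"travel":[0,0,0.11],"twist":0},
  {"fingers":1,"travel":[-0.01,0,0.22],"twist":0},
  {"fingers":1,"travel":[-0.025,0,0.33],"twist":0},
  {"fingers":1,"travel":[-0.05,-0.005,0.45],"twist":0},
  {"fingers":1,"travel":[-0.09,-0.01,0.56],"twist":0},
  {"fingers":1,"travel":[-0.13,-0.012,0.675],"twist":0},
  {"fingers":1,"travel":[-0.2,-0.02,0.8],"twist":0},
  {"fingers":1,"travel":[-0.29,-0.03,0.925],"twist":0},
  {"fingers":1,"travel":[-0.29,-0.03,0.925],"twist":0},
])

```text
t: 20.5
eef_pos: [0.591, 0.1753, 0.2808]
tool_rot: [-0.156, 3.133, 0.0]
wrist_force: [1.3, 0.6, 0.2]
grip_width: 0.0082
finger_force: 39.1
```

Run:
```python
from h import *
rodline()
```

```text
e [0.591  0.1753 0.2808] dir [-0.995 -0.099  0.   ] close 95.7
0.0 11 b -0.0142 z [-0.017 -0.011 -0.002]
0.02 18 b -0.0056 z [-0.034 -0.029 -0.024]
0.04 18 b -0.0052 z [-0.054 -0.047 -0.041]
0.06 17 b -0.0049 z [-0.073 -0.067 -0.06 ]
0.08 16 b -0.0046 z [-0.092 -0.086 -0.08 ]
0.1 16 b -0.0046 z [-0.11  -0.103 -0.098]
0.12 184 b -0.0016 z [-0.229 -0.181 -0.107]
0.14 15 b 0.0002 z [-0.164 -0.149 -0.147]
```

Call:
jog_arm([
  {"fingers":1,"travel":[0.1,0.01,0.1],"twist":0},
  {"fingers":1,"travel":[0.2,0.02,0.2],"twist":0},
  {"fingers":1,"travel":[0.3,0.03,0.3],"twist":0},
  {"fingers":1,"travel":[0.4,0.03,0.3],"twist":0},
  {"fingers":1,"travel":[0.4,0.03,0.3],"twist":0},
])

```text
t: 21.05
eef_pos: [0.6402, 0.1775, 0.3129]
tool_rot: [0.151, -3.137, -0.0]
wrist_force: [-0.3, -0.5, -1.0]
grip_width: 0.0081
finger_force: 39.0
```

Call:
jog_arm([
  {"fingers":1,"travel":[0,-0.2,0],"twist":0},
  {"fingers":1,"travel":[0.05,-0.4,0],"twist":0},
  {"fingers":1,"travel":[0.05,-0.67,0],"twist":0},
  {"fingers":1,"travel":[0.05,-0.67,0],"twist":0},
])

```text
t: 21.45
eef_pos: [0.6457, 0.0917, 0.3121]
tool_rot: [0.142, -3.136, 0.005]
wrist_force: [-0.1, -0.8, -1.8]
grip_width: 0.0081
finger_force: 39.2
```

Call:
jog_arm([
  {"fingers":1,"travel":[0,-0.2,0],"twist":0},
  {"fingers":1,"travel":[0.05,-0.4,0],"twist":0},
  {"fingers":1,"travel":[0.05,-0.65,0],"twist":0},
  {"fingers":1,"travel":[0.05,-0.65,0],"twist":0},
])

```text
t: 21.85
eef_pos: [0.6514, 0.0146, 0.3123]
tool_rot: [0.143, -3.136, 0.004]
wrist_force: [0.7, -0.7, -1.5]
grip_width: 0.0084
finger_force: 39.2
```

Run:
```python
from h import *
rodline()
```

```text
e [0.6514 0.0146 0.3123] dir [-0.996 -0.091  0.   ] close 95.2
0.0 14 b -0.0162 z [-0.017 -0.009 -0.004]
0.02 24 b -0.0047 z [-0.032 -0.026 -0.021]
0.04 23 b -0.0042 z [-0.05  -0.045 -0.039]
0.06 19 b -0.0046 z [-0.067 -0.063 -0.058]
0.08 20 b -0.004 z [-0.085 -0.08  -0.072]
0.1 18 b -0.0046 z [-0.103 -0.097 -0.092]
0.12 17 b -0.0047 z [-0.119 -0.114 -0.11 ]
0.16 135 b 0.0043 z [-0.222 -0.17  -0.123]
0.18 160 b -0.0037 z [-0.222 -0.165 -0.114]
```

Call:
jog_arm([
  {"fingers":1,"travel":[0,0.045,-0.1],"twist":0.005},
  {"fingers":1,"travel":[-0.2,0.025,-0.1],"twist":0.005},
  {"fingers":1,"travel":[-0.35,0.01,-0.1],"twist":0.005},
  {"fingers":1,"travel":[-0.5,-0.005,-0.1],"twist":0.005},
  {"fingers":1,"travel":[-0.65,-0.02,-0.1],"twist":0.005},
  {"fingers":1,"travel":[-0.8,-0.035,-0.1],"twist":0.005},
  {"fingers":1,"travel":[-0.8,-0.035,-0.1],"twist":0.005},
])

```text
t: 22.6
eef_pos: [0.5535, 0.0175, 0.3014]
tool_rot: [0.173, -3.136, 0.001]
wrist_force: [0.5, -0.2, -1.1]
grip_width: 0.008
finger_force: 38.9
```

Run:
```python
from h import *
rodline()
```

```text
e [0.5535 0.0175 0.3014] dir [-0.994 -0.11   0.   ] close 96.3
-0.02 4 b -0.0043 z [-0.005 -0.003 -0.001]
0.0 42 b -0.006 z [-0.042 -0.03  -0.006]
0.02 35 b -0.0051 z [-0.091 -0.079 -0.067]
0.04 31 b -0.0061 z [-0.136 -0.125 -0.111]
0.06 20 b -0.0061 z [-0.17  -0.163 -0.147]
0.08 177 b -0.0145 z [-0.221 -0.158 -0.103]
```

Call:
jog_arm([
  {"fingers":1,"travel":[-0.1,-0.03,0],"twist":0},
  {"fingers":1,"travel":[-0.2,-0.05,0],"twist":0},
  {"fingers":1,"travel":[-0.3,-0.07,0],"twist":0},
  {"fingers":1,"travel":[-0.38,-0.09,0],"twist":0},
  {"fingers":1,"travel":[-0.38,-0.09,0],"twist":0},
], force=60)

```text
t: 23.15
eef_pos: [0.5088, 0.0049, 0.3012]
tool_rot: [0.168, -3.136, 0.0]
wrist_force: [0.3, 0.4, -0.1]
grip_width: -0.0002
finger_force: 0.0
```

```bash
cat >> h.py <<'E'
def vline(name='scene',rad=.035,bot=-.25,save=None):
    s=readout.sense(); e=s['eef_pos']; M=R.from_rotvec(s['tool_rot']).as_matrix(); y=M[:,1]; x=np.cross([0,0,1],y); x*=np.sign(-x[0])
    im,d,P,p=cap(name,save); Q=P.reshape(-1,3)-e; a=Q@x; b=Q@y
    m=(abs(b)<.02)&(abs(a)<rad)&(Q[:,2]<-.02)&(Q[:,2]>bot)&(im.reshape(-1,3).max(1)>110); a,b,z=a[m],b[m],Q[m][:,2]
    print('e',e.round(4),x.round(3))
    for k in np.arange(-.24,-.01,.02):
        w=abs(z-k)<.005
        if w.sum()>3: print(round(k,2),w.sum(),'a',np.percentile(a[w],[10,50,90]).round(4),'b',np.median(b[w]).round(4))
E
python3 - <<'E'
from h import *
vline()
E
```

```text
e [0.5088 0.0049 0.3012] [-0.994 -0.107  0.   ]
-0.24 22 a [-0.0149  0.0206  0.0229] b -0.0078
-0.22 22 a [-0.0318  0.0212  0.0234] b -0.0073
-0.2 16 a [0.0198 0.0215 0.0245] b -0.0045
-0.18 20 a [0.0203 0.0222 0.0247] b -0.0006
-0.16 16 a [0.0207 0.0219 0.0229] b 0.0001
-0.14 18 a [0.0207 0.0213 0.0232] b -0.0026
-0.12 6 a [0.0199 0.0213 0.0219] b 0.0089
-0.1 29 a [0.0227 0.0279 0.0327] b 0.0012
```

The rod slipped off the pad edge again, having reached about 66°. I'll back away, let it settle, and find it. Next time I'll stop near there and let the cup bore straighten it.

Call:
jog_arm([
  {"fingers":0.53,"travel":[0.3,0,0.3],"twist":0},
  {"fingers":0.53,"travel":[0.3,-0.5,0.3],"twist":0},
  {"fingers":0.53,"travel":[0.3,-1,0.3],"twist":0},
  {"fingers":0.53,"travel":[0.3,-1,0.3],"twist":0},
  {"fingers":0.53,"travel":[0.3,-1,0.3],"twist":0},
])

```text
t: 23.7
eef_pos: [0.5462, -0.1196, 0.3366]
tool_rot: [0.155, -3.137, -0.001]
wrist_force: [0.5, 0.6, -0.3]
grip_width: 0.0401
finger_force: 0.0
```

Call:
jog_arm([
  {"fingers":0.53,"travel":[0,-0.4,0],"twist":0},
  {"fingers":0.53,"travel":[0,-0.8,0],"twist":0},
  {"fingers":0.53,"travel":[0,-0.8,0],"twist":0},
  {"fingers":0.53,"travel":[0,-0.8,0],"twist":0},
])

```text
t: 24.1
eef_pos: [0.546, -0.2112, 0.3372]
tool_rot: [0.165, -3.137, -0.003]
wrist_force: [0.2, 1.5, 1.0]
grip_width: 0.0399
finger_force: 0.0
```

Run:
```python
from h import *
im,d,P,p=cap('top','t8')
cv2.imwrite('pics/t8c.png',np.hstack([cv2.resize(im[120:350,130:400,::-1],(560,477)),cv2.resize(cap('scene')[0][120:320,270:410,::-1],(240,477))]))
Q=P[128:175,270:320].reshape(-1,3); Q=Q[(Q[:,2]>.125)&(Q[:,2]<.137)]
print('powder',cv2.minEnclosingCircle(Q[:,:2].astype(np.float32)))
```

```text
powder ((0.7558926939964294, -0.005331072956323624), 0.031857144087553024)
```

View pics/t8c.png

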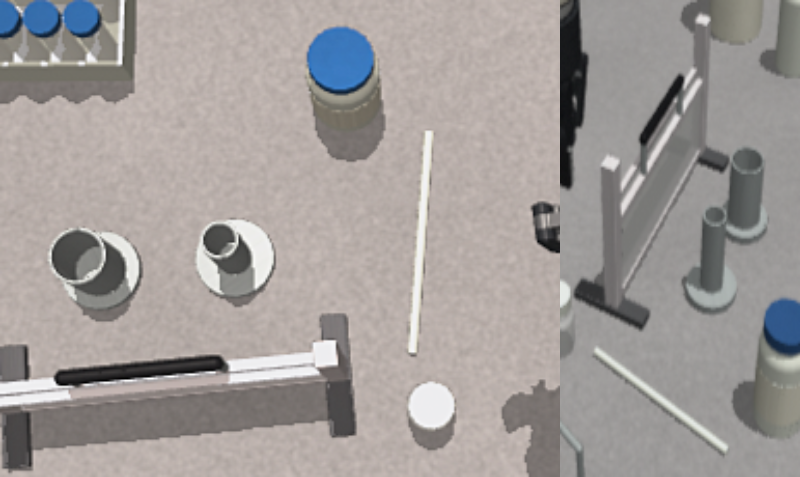

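The views show the rod lying flat outside the guard, from (412, 352) to (428, 132) in the left panel. Cups and jars are standing. I'll measure the rod and check the small jar.

Run:
```python
from h import *
im,d,P,p=cap('top')
m=(im.min(2)>195)&(P[:,:,2]<.03)&(P[:,:,0]>.45)&(P[:,:,0]<.8)&(P[:,:,1]>-.12)&(P[:,:,1]<-.03)
n,l,st,c=cv2.connectedComponentsWithStats(m.astype(np.uint8)); k=1+np.argmax(st[1:,4]); Q=P[l==k]
V=np.linalg.svd(Q-Q.mean(0),full_matrices=False)[2][0]; t=(Q-Q.mean(0))@V; print(len(Q),Q.mean(0),V,Q.mean(0)+V*t.min(),Q.mean(0)+V*t.max(),np.ptp(t),np.degrees(np.arctan2(V[1],V[0])))
Q=P[300:332,322:355].reshape(-1,3);Q=Q[(Q[:,2]>.07)&(Q[:,2]<.08)]; print('small',cv2.minEnclosingCircle(Q[:,:2].astype(np.float32)))
s=readout.sense();print(s['eef_pos'],s['tool_rot'],s['joint_positions'].round(2))
```

```text
385 [ 0.60447106 -0.08022873  0.01065608] [-9.96242403e-01  8.66080486e-02 -3.45872357e-04] [ 0.71953012 -0.09023136  0.01069602] [ 0.4919686  -0.07044836  0.01061702] 0.22841982439424086 175.03149937890626
small ((0.43658819794654846, -0.08746686577796936), 0.021488185971975327)
[ 0.5461295  -0.2089378   0.33793298] [-1.71915497e-01  3.13650115e+00  8.39882763e-04] [ 1.15  0.59 -1.23  1.61  0.56  1.35  1.53]
```

Call:
jog_arm([
  {"fingers":0.53,"travel":[0.4,0.4,0],"twist":-0.09},
  {"fingers":0.53,"travel":[0.8,0.8,0],"twist":-0.125},
  {"fingers":0.53,"travel":[1,1,-0.4],"twist":-0.125},
  {"fingers":0.53,"travel":[1,1,-0.8],"twist":-0.125},
  {"fingers":0.53,"travel":[1,1,-1],"twist":-0.125},
  {"fingers":0.53,"travel":[1,1,-1],"twist":-0.125},
])

```text
t: 24.85
eef_pos: [0.6628, -0.0881, 0.2114]
tool_rot: [-0.132, -3.128, -0.002]
wrist_force: [-0.4, -0.8, -0.5]
grip_width: 0.0403
finger_force: 0.0
```

Call:
jog_arm([
  {"fingers":0.53,"travel":[0.033,0.025,-0.4],"twist":0},
  {"fingers":0.53,"travel":[0.033,0.025,-0.7],"twist":0},
  {"fingers":0.53,"travel":[0.033,0.025,-1],"twist":0},
  {"fingers":0.53,"travel":[0.033,0.025,-1],"twist":0},
  {"fingers":0.53,"travel":[0.033,0.025,-1],"twist":0},
])

```text
t: 25.35
eef_pos: [0.6706, -0.088, 0.1001]
tool_rot: [0.142, 3.136, 0.001]
wrist_force: [0.6, 0.2, 0.1]
grip_width: 0.04
finger_force: 0.0
```

Run:
```python
from h import *
s=readout.sense(); print(s['eef_pos'],s['tool_rot'],s['joint_positions'].round(2))
im,d,P,p=cap('wrist')
m=(P[:,:,2]>.004)&(P[:,:,2]<.03)&(P[:,:,0]>.48)&(P[:,:,0]<.75)&(P[:,:,1]>-.12)&(P[:,:,1]<-.04)&(im.min(2)>175)
Q=P[m]
for x in np.arange(.5,.75,.02):
    q=Q[abs(Q[:,0]-x)<.005]
    if len(q): print(round(x,2),len(q),np.median(q,0).round(4))
print(Q.max(0))
```

```text
[ 0.67064939 -0.08800458  0.10013243] [1.41802179e-01 3.13631793e+00 7.25938086e-04] [ 0.66  0.9  -0.92  1.59  0.79  1.06  1.  ]
0.66 165 [ 0.6599 -0.0837  0.0084]
0.68 152 [ 0.6801 -0.0852  0.0084]
0.7 140 [ 0.6999 -0.0869  0.0084]
0.72 76 [ 0.7179 -0.0884  0.0084]
[ 0.72100391 -0.07906736  0.01116279]
```

Call:
jog_arm([
  {"fingers":0.53,"travel":[0,0.025,-0.3],"twist":0},
  {"fingers":0.53,"travel":[0,0.025,-0.55],"twist":0},
  {"fingers":0.53,"travel":[0,0.025,-0.67],"twist":0},
  {"fingers":0.53,"travel":[0,0.025,-0.68],"twist":0},
  {"fingers":1,"travel":[0,0.025,-0.68],"twist":0},
  {"fingers":1,"travel":[0,0.025,-0.68],"twist":0},
  {"fingers":1,"travel":[0,0.025,-0.68],"twist":0},
  {"fingers":1,"travel":[0,0.025,-0.68],"twist":0},
  {"fingers":1,"travel":[0,0.025,-0.68],"twist":0},
], force=40)

```text
t: 26.3
eef_pos: [0.6711, -0.0853, 0.0184]
tool_rot: [0.142, 3.135, -0.0]
wrist_force: [-0.3, 0.6, 6.8]
grip_width: 0.0078
finger_force: 39.4
```

Call:
jog_arm([
  {"fingers":1,"travel":[0,0,0.2],"twist":0},
  {"fingers":1,"travel":[0,0,0.5],"twist":0},
  {"fingers":1,"travel":[0,0,0.8],"twist":0},
  {"fingers":1,"travel":[0,0,1],"twist":0},
])

```text
t: 26.7
eef_pos: [0.6708, -0.0848, 0.1409]
tool_rot: [0.141, 3.134, 0.0]
wrist_force: [0.2, -0.8, -0.3]
grip_width: 0.0081
finger_force: 39.3
```

Call:
jog_arm([
  {"fingers":1,"travel":[0,0,0.3],"twist":0},
  {"fingers":1,"travel":[-0.1,0,0.6],"twist":0},
  {"fingers":1,"travel":[-0.3,0,0.9],"twist":0.05},
  {"fingers":1,"travel":[-0.3,0,1],"twist":0.117},
  {"fingers":1,"travel":[-0.3,0,1],"twist":0.117},
])

```text
t: 27.2
eef_pos: [0.6344, -0.085, 0.2603]
tool_rot: [-0.147, 3.133, -0.002]
wrist_force: [1.0, 0.7, -0.6]
grip_width: 0.0081
finger_force: 39.3
```

Call:
jog_arm([
  {"fingers":1,"travel":[-0.3,0.1,0],"twist":0},
  {"fingers":1,"travel":[-0.6,0.25,0],"twist":0},
  {"fingers":1,"travel":[-1,0.4,0],"twist":0},
  {"fingers":1,"travel":[-1,0.4,0],"twist":0},
])

```text
t: 27.6
eef_pos: [0.5073, -0.0345, 0.2546]
tool_rot: [0.153, -3.131, 0.004]
wrist_force: [0.4, -0.3, -0.0]
grip_width: 0.0078
finger_force: 39.3
```

Call:
jog_arm([
  {"fingers":1,"travel":[-0.3,0.1,0],"twist":0},
  {"fingers":1,"travel":[-0.6,0.25,0],"twist":0},
  {"fingers":1,"travel":[-0.72,0.31,0],"twist":0},
  {"fingers":1,"travel":[-0.72,0.31,-0.19],"twist":0},
  {"fingers":1,"travel":[-0.72,0.31,-0.19],"twist":0},
])

```text
t: 28.1
eef_pos: [0.4258, -0.0008, 0.2318]
tool_rot: [0.144, -3.135, 0.001]
wrist_force: [0.2, 0.0, -0.1]
grip_width: 0.0081
finger_force: 39.3
```

Run:
```python
from h import *
rodline(save='s9')
```

```text
e [ 0.4258 -0.0008  0.2318] dir [-0.996 -0.091  0.   ] close 95.2
-0.06 402 b -0.0065 z [-0.213 -0.121 -0.045]
-0.04 123 b -0.0091 z [-0.223 -0.124 -0.016]
-0.02 57 b -0.0051 z [-0.231 -0.22  -0.01 ]
0.0 52 b -0.012 z [-0.232 -0.22  -0.009]
0.02 35 b -0.0037 z [-0.234 -0.23  -0.009]
0.04 28 b -0.0021 z [-0.234 -0.014 -0.009]
0.06 33 b -0.0011 z [-0.234 -0.231 -0.009]
0.08 46 b -0.0035 z [-0.235 -0.232 -0.011]
0.1 42 b -0.0031 z [-0.235 -0.231 -0.01 ]
0.12 41 b -0.002 z [-0.234 -0.232 -0.009]
0.14 43 b -0.0031 z [-0.235 -0.232 -0.009]
0.16 42 b -0.0036 z [-0.235 -0.232 -0.01 ]
0.18 31 b -0.0012 z [-0.234 -0.232 -0.01 ]
0.2 31 b -0.0011 z [-0.235 -0.233 -0.23 ]
0.22 28 b -0.0002 z [-0.234 -0.232 -0.23 ]
0.24 29 b 0.003 z [-0.234 -0.232 -0.23 ]
```

Call:
jog_arm([
  {"fingers":1,"travel":[0.02,0,-0.11],"twist":0},
  {"fingers":1,"travel":[0.03,0,-0.17],"twist":0},
  {"fingers":1,"travel":[0.04,0,-0.235],"twist":0},
  {"fingers":1,"travel":[0.06,0,-0.28],"twist":0},
  {"fingers":1,"travel":[0.08,0,-0.32],"twist":0},
  {"fingers":1,"travel":[0.08,0,-0.32],"twist":0},
])

```text
t: 28.75
eef_pos: [0.4358, 0.0003, 0.1949]
tool_rot: [0.146, -3.134, -0.0]
wrist_force: [-7.4, -1.0, 7.7]
grip_width: 0.0078
finger_force: 49.2
```

Run:
```python
from h import *
rodline(save='s10')
```

```text
e [4.358e-01 3.000e-04 1.949e-01] dir [-0.996 -0.093  0.   ] close 95.3
-0.06 38 b -0.0084 z [-0.195 -0.185 -0.183]
-0.04 220 b -0.0103 z [-0.18  -0.094 -0.018]
-0.02 35 b -0.0097 z [-0.197 -0.186 -0.18 ]
0.0 51 b -0.0111 z [-0.195 -0.184 -0.005]
0.02 45 b -0.0054 z [-0.193 -0.184 -0.017]
0.04 31 b 0.0026 z [-0.197 -0.194 -0.026]
0.06 26 b 0.0002 z [-0.197 -0.192 -0.038]
0.08 45 b -0.0027 z [-0.197 -0.194 -0.051]
0.1 46 b -0.0042 z [-0.197 -0.195 -0.061]
0.12 44 b -0.0041 z [-0.197 -0.194 -0.073]
0.14 36 b -0.0012 z [-0.197 -0.194 -0.086]
0.16 30 b -0.0018 z [-0.198 -0.196 -0.192]
0.18 26 b 0.0002 z [-0.198 -0.195 -0.193]
0.2 31 b -0.0017 z [-0.198 -0.196 -0.194]
0.22 32 b 0.0011 z [-0.197 -0.195 -0.192]
0.24 30 b -0.003 z [-0.198 -0.196 -0.193]
```

Call:
jog_arm([
  {"fingers":1,"travel":[0.02,0,-0.05],"twist":0},
  {"fingers":1,"travel":[0.035,0,-0.1],"twist":0},
  {"fingers":1,"travel":[0.04,0,-0.15],"twist":0},
  {"fingers":1,"travel":[0.04,0,-0.15],"twist":0},
])

```text
t: 29.2
eef_pos: [0.441, 0.0006, 0.177]
tool_rot: [0.146, -3.135, -0.001]
wrist_force: [-4.5, 1.9, 0.5]
grip_width: 0.0078
finger_force: 68.4
```

Run:
```python
from h import *
rodline(save='s10')
```

```text
e [0.441  0.0006 0.177 ] dir [-0.996 -0.093  0.   ] close 95.3
-0.06 36 b -0.0086 z [-0.177 -0.167 -0.164]
-0.04 211 b -0.0099 z [-0.164 -0.095 -0.021]
-0.02 28 b -0.0106 z [-0.177 -0.167 -0.122]
0.0 47 b -0.0103 z [-0.176 -0.166 -0.015]
0.02 58 b -0.0065 z [-0.174 -0.166 -0.024]
0.04 40 b -0.0017 z [-0.179 -0.174 -0.046]
0.06 31 b 0.0052 z [-0.178 -0.174 -0.073]
0.08 38 b -0.0032 z [-0.179 -0.177 -0.096]
0.1 43 b -0.0032 z [-0.179 -0.177 -0.126]
0.12 31 b 0.0041 z [-0.181 -0.178 -0.176]
0.14 26 b 0.0025 z [-0.18  -0.177 -0.175]
0.16 30 b -0.0023 z [-0.18  -0.178 -0.175]
0.18 30 b 0.0002 z [-0.179 -0.177 -0.175]
0.2 27 b 0.0015 z [-0.179 -0.177 -0.175]
0.22 31 b -0.0005 z [-0.179 -0.177 -0.175]
0.24 30 b 0.0045 z [-0.18  -0.178 -0.176]
```

Call:
jog_arm([
  {"fingers":1,"travel":[0.02,0,-0.04],"twist":0},
  {"fingers":1,"travel":[0.035,0,-0.08],"twist":0},
  {"fingers":1,"travel":[0.04,0,-0.12],"twist":0},
  {"fingers":1,"travel":[0.04,0,-0.12],"twist":0},
])

```text
t: 29.65
eef_pos: [0.4446, 0.0002, 0.1622]
tool_rot: [0.146, -3.133, 0.001]
wrist_force: [-7.4, -0.2, 0.7]
grip_width: 0.008
finger_force: 79.1
```

Run:
```python
from h import *
rodline(save='s10')
```

```text
e [4.446e-01 2.000e-04 1.622e-01] dir [-0.996 -0.093  0.   ] close 95.3
-0.06 44 b -0.0077 z [-0.163 -0.152 -0.149]
-0.04 322 b -0.0067 z [-0.146 -0.078 -0.016]
-0.02 68 b -0.0085 z [-0.161 -0.111 -0.03 ]
0.0 52 b -0.0103 z [-0.162 -0.152 -0.009]
0.02 63 b -0.0065 z [-0.161 -0.15  -0.037]
0.04 40 b -0.0027 z [-0.164 -0.159 -0.078]
0.06 35 b -0.003 z [-0.164 -0.134 -0.117]
0.08 10 b -0.0045 z [-0.164 -0.16  -0.151]
0.1 34 b 0.0005 z [-0.166 -0.163 -0.161]
0.12 29 b 0.0013 z [-0.165 -0.163 -0.161]
0.14 25 b 0.0063 z [-0.165 -0.163 -0.162]
0.16 26 b -0.0013 z [-0.165 -0.163 -0.161]
0.18 24 b 0.0002 z [-0.165 -0.163 -0.161]
0.2 36 b -0.0009 z [-0.165 -0.163 -0.16 ]
0.22 29 b -0.0 z [-0.165 -0.163 -0.161]
0.24 27 b -0.0031 z [-0.165 -0.163 -0.161]
```

Call:
jog_arm([
  {"fingers":1,"travel":[0,0,0.2],"twist":0},
  {"fingers":1,"travel":[0,0,0.5],"twist":0},
  {"fingers":1,"travel":[0,0,0.8],"twist":0},
  {"fingers":1,"travel":[0,0,1],"twist":0},
  {"fingers":1,"travel":[0,0,1],"twist":0},
])

```text
t: 30.2
eef_pos: [0.4488, 0.0004, 0.2857]
tool_rot: [-0.144, 3.133, -0.0]
wrist_force: [0.5, -0.1, 0.3]
grip_width: 0.0083
finger_force: 78.7
```

Call:
jog_arm([
  {"fingers":1,"travel":[0,0.05,0.3],"twist":0},
  {"fingers":1,"travel":[0,0.09,0.6],"twist":0},
  {"fingers":1,"travel":[0.2,0.09,0.82],"twist":0},
  {"fingers":1,"travel":[0.5,0.09,0.82],"twist":0},
  {"fingers":1,"travel":[0.9,0.09,0.82],"twist":0},
  {"fingers":1,"travel":[0.9,0.09,0.82],"twist":0},
])

```text
t: 30.8
eef_pos: [0.5585, 0.0114, 0.3784]
tool_rot: [0.147, -3.136, -0.008]
wrist_force: [-1.4, 0.5, -0.7]
grip_width: 0.0082
finger_force: 78.8
```

Call:
jog_arm([
  {"fingers":1,"travel":[0.2,0,0],"twist":0},
  {"fingers":1,"travel":[0.4,0,0],"twist":0},
  {"fingers":1,"travel":[0.4,0,-0.3],"twist":0},
  {"fingers":1,"travel":[0.4,0,-0.67],"twist":0},
  {"fingers":1,"travel":[0.4,0,-0.67],"twist":0},
])

```text
t: 31.3
eef_pos: [0.5994, 0.0093, 0.2942]
tool_rot: [0.146, -3.127, 0.0]
wrist_force: [-0.4, -0.7, -0.9]
grip_width: 0.0078
finger_force: 78.9
```

Run:
```python
from h import *
rodline(save='s11');vline()
```

```text
e [0.5994 0.0093 0.2942] dir [-0.996 -0.093  0.   ] close 95.4
0.0 18 b -0.0163 z [-0.016 -0.007 -0.002]
0.02 34 b -0.0047 z [-0.05  -0.039 -0.029]
0.04 30 b -0.0042 z [-0.092 -0.081 -0.07 ]
0.06 28 b -0.0039 z [-0.134 -0.123 -0.112]
0.08 11 b -0.0046 z [-0.159 -0.154 -0.149]
0.12 181 b -0.0035 z [-0.223 -0.156 -0.097]
e [0.601  0.01   0.2979] [-0.996 -0.093  0.   ]
-0.06 13 a [0.0281 0.0316 0.0346] b -0.0045
-0.04 11 a [0.0171 0.0225 0.0263] b -0.0044
-0.02 5 a [0.0112 0.0131 0.0152] b -0.0054
```

Call:
jog_arm([
  {"fingers":1,"travel":[-0.15,-0.01,0],"twist":0},
  {"fingers":1,"travel":[-0.25,-0.02,0],"twist":0},
  {"fingers":1,"travel":[-0.35,-0.03,0],"twist":0},
  {"fingers":1,"travel":[-0.45,-0.04,0],"twist":0},
  {"fingers":1,"travel":[-0.54,-0.05,0],"twist":0},
  {"fingers":1,"travel":[-0.54,-0.05,0],"twist":0},
])

```text
t: 32.0
eef_pos: [0.5375, 0.0044, 0.3015]
tool_rot: [-0.146, 3.135, -0.002]
wrist_force: [4.2, 0.0, -0.3]
grip_width: 0.0079
finger_force: 76.8
```

Run:
```python
from h import *
vline()
```

```text
e [0.5375 0.0044 0.3015] [-0.996 -0.093  0.   ]
-0.12 12 a [0.0261 0.0292 0.0336] b -0.0048
-0.1 10 a [0.0235 0.026  0.0288] b -0.0051
-0.08 13 a [0.0154 0.0192 0.0228] b -0.0061
-0.06 11 a [0.0135 0.0147 0.0183] b -0.0047
-0.04 10 a [0.0071 0.0093 0.0135] b -0.0065
-0.02 5 a [0.0037 0.005  0.0078] b -0.0065
```

Call:
jog_arm([
  {"fingers":1,"travel":[-0.08,-0.01,0],"twist":0},
  {"fingers":1,"travel":[-0.16,-0.015,0],"twist":0},
  {"fingers":1,"travel":[-0.25,-0.02,0],"twist":0},
  {"fingers":1,"travel":[-0.25,-0.02,0],"twist":0},
])

```text
t: 32.45
eef_pos: [0.5066, 0.0024, 0.3004]
tool_rot: [0.147, -3.138, 0.001]
wrist_force: [2.9, 1.9, 0.5]
grip_width: 0.0081
finger_force: 75.7
```

Call:
jog_arm([
  {"fingers":1,"travel":[0.3,0,0],"twist":0},
  {"fingers":1,"travel":[0.6,0.2,0],"twist":0},
  {"fingers":1,"travel":[0.6,0.2,0],"twist":0},
  {"fingers":1,"travel":[0.6,0.2,0],"twist":0},
])

```text
t: 32.85
eef_pos: [0.5783, 0.0275, 0.2991]
tool_rot: [0.15, -3.133, -0.001]
wrist_force: [-0.4, 0.3, -0.5]
grip_width: 0.0082
finger_force: 75.7
```

Run:
```python
from h import *
vline()
```

```text
e [0.5783 0.0275 0.2991] [-0.995 -0.096  0.   ]
-0.16 11 a [0.0123 0.0133 0.0171] b -0.0057
-0.14 14 a [0.0092 0.0126 0.0158] b -0.0042
-0.12 14 a [0.0075 0.0102 0.0132] b -0.0056
-0.1 12 a [0.0049 0.0085 0.011 ] b -0.0051
-0.08 14 a [0.0019 0.0052 0.0084] b -0.005
-0.06 12 a [0.0004 0.0017 0.0052] b -0.0061
-0.04 15 a [-0.0034  0.0001  0.003 ] b -0.0048
```

Call:
jog_arm([
  {"fingers":1,"travel":[0.1,0.3,0.1],"twist":0},
  {"fingers":1,"travel":[0.19,0.675,0.1],"twist":0},
  {"fingers":1,"travel":[0.19,0.675,0.1],"twist":0},
  {"fingers":1,"travel":[0.19,0.675,0.1],"twist":0},
  {"fingers":1,"travel":[0.19,0.675,0.1],"twist":0},
])

```text
t: 33.4
eef_pos: [0.602, 0.1051, 0.312]
tool_rot: [0.143, -3.137, 0.003]
wrist_force: [0.5, -0.1, -0.0]
grip_width: 0.0083
finger_force: 75.7
```

Run:
```python
from h import *
im,d,P,p=cap('scene','s12'); s=readout.sense();e=s['eef_pos'];print(e)
Q=P.reshape(-1,3); c=im.reshape(-1,3)
m=(np.hypot(Q[:,0]-.59,Q[:,1]-.108)<.035)&(Q[:,2]<e[2]-.02)&(Q[:,2]>.1)&(c.min(1)>0)
for z in np.arange(.1,.29,.01):
    w=m&(abs(Q[:,2]-z)<.004)
    if w.sum()>2: print(z.round(2),w.sum(),Q[w].mean(0).round(4),c[w].mean(0).round(0))
cv2.imwrite('pics/s12c.png',cv2.resize(im[110:270,300:420,::-1],None,fx=3.7,fy=3.7))
```

```text
[0.60220467 0.10479543 0.31202218]
0.1 31 [0.5899 0.1073 0.1021] [86. 90. 89.]
0.11 53 [0.5909 0.1075 0.1087] [113. 118. 117.]
0.14 10 [0.5863 0.0981 0.1412] [125. 126. 120.]
0.15 10 [0.5879 0.0988 0.1501] [122. 124. 118.]
0.16 11 [0.5882 0.0993 0.1611] [121. 123. 116.]
0.17 11 [0.5894 0.0991 0.1711] [118. 120. 113.]
0.18 6 [0.5931 0.0987 0.1809] [104. 106. 100.]
0.19 10 [0.5917 0.0989 0.1902] [113. 115. 109.]
0.2 10 [0.5928 0.0987 0.2008] [118. 119. 113.]
0.21 9 [0.595  0.0993 0.2092] [121. 123. 117.]
0.22 9 [0.5961 0.0985 0.2207] [121. 123. 116.]
0.23 12 [0.5971 0.0994 0.2302] [121. 123. 116.]
0.24 9 [0.5983 0.0991 0.2397] [120. 122. 115.]
0.25 13 [0.5995 0.1005 0.2494] [122. 123. 117.]
0.26 11 [0.6008 0.1    0.2602] [120. 122. 116.]
0.27 14 [0.6021 0.1002 0.2697] [120. 122. 115.]
0.28 11 [0.6032 0.1004 0.28  ] [119. 120. 114.]
```

View pics/s12c.png

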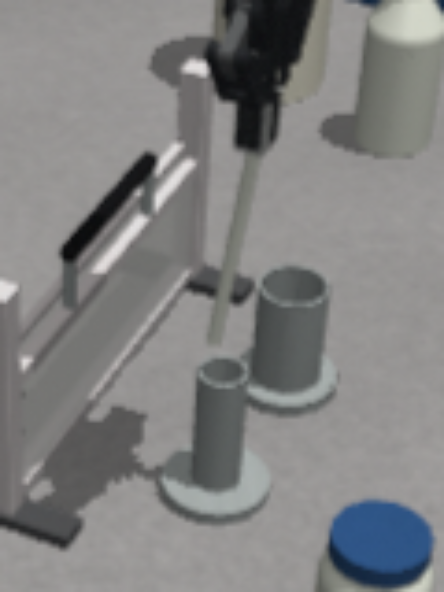

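The view shows the rod hanging nearly vertical, its low end (217, 343) just above the slim cup's rim (222, 370). It needs about 5 mm more in y, then it can go down.

Call:
jog_arm([
  {"fingers":1,"travel":[0,0.046,0],"twist":0},
  {"fingers":1,"travel":[0,0.046,-0.1],"twist":0},
  {"fingers":1,"travel":[0,0.046,-0.25],"twist":0},
  {"fingers":1,"travel":[0,0.046,-0.4],"twist":0},
  {"fingers":1,"travel":[0,0.046,-0.6],"twist":0},
  {"fingers":1,"travel":[0,0.046,-0.8],"twist":0},
  {"fingers":1,"travel":[0,0.046,-0.95],"twist":0},
  {"fingers":1,"travel":[0,0.046,-0.95],"twist":0},
])

```text
t: 34.25
eef_pos: [0.6008, 0.1119, 0.1948]
tool_rot: [0.147, -3.132, 0.001]
wrist_force: [0.3, -0.5, -0.7]
grip_width: 0.008
finger_force: 75.7
```

Run:
```python
from h import *
im,d,P,p=cap('scene','s13'); s=readout.sense();e=s['eef_pos'];print(e)
Q=P.reshape(-1,3); c=im.reshape(-1,3)
m=(np.hypot(Q[:,0]-.59,Q[:,1]-.108)<.045)&(Q[:,2]<e[2]+.06)&(Q[:,2]>.05)
for z in np.arange(.06,.26,.02):
    w=m&(abs(Q[:,2]-z)<.004)
    if w.sum()>2: print(z.round(2),w.sum(),Q[w].mean(0).round(4),c[w].mean(0).round(0))
```

```text
[0.60171927 0.11253192 0.19680446]
0.06 27 [0.598  0.0957 0.0594] [86. 89. 88.]
0.08 32 [0.5976 0.0962 0.0798] [87. 90. 89.]
0.1 58 [0.5931 0.1025 0.1001] [88. 91. 90.]
0.12 9 [0.5966 0.1082 0.1194] [115. 117. 111.]
0.14 9 [0.5976 0.1067 0.1399] [119. 121. 114.]
0.16 11 [0.6011 0.1065 0.1605] [121. 123. 117.]
0.18 15 [0.607  0.106  0.1803] [81. 82. 81.]
0.2 31 [0.608  0.1004 0.1997] [43. 44. 44.]
0.22 20 [0.6119 0.1093 0.2214] [59. 60. 60.]
0.24 24 [0.6117 0.0892 0.2401] [24. 26. 26.]
```

Call:
jog_arm([
  {"fingers":0.53,"travel":[0,0,0],"twist":0},
  {"fingers":0.53,"travel":[0,0,0],"twist":0},
  {"fingers":0.53,"travel":[0,0,0],"twist":0},
  {"fingers":0.53,"travel":[0,0,0.3],"twist":0},
  {"fingers":0.53,"travel":[0,0,0.7],"twist":0},
  {"fingers":0.53,"travel":[0,0,1],"twist":0},
  {"fingers":0.53,"travel":[0,0,1],"twist":0},
])

```text
t: 35.0
eef_pos: [0.6044, 0.1146, 0.3249]
tool_rot: [-0.146, 3.128, 0.003]
wrist_force: [-0.1, 0.5, 0.7]
grip_width: 0.04
finger_force: 0.0
```

Run:
```python
from h import *
im,d,P,p=cap('scene','s14'); s=readout.sense();e=s['eef_pos'];print(e,s['joint_positions'].round(2),s['tool_rot'])
Q=P.reshape(-1,3); c=im.reshape(-1,3)
m=(np.hypot(Q[:,0]-.59,Q[:,1]-.108)<.06)&(Q[:,2]>.05)
for z in np.arange(.06,.28,.02):
    w=m&(abs(Q[:,2]-z)<.004)
    if w.sum()>2: print(z.round(2),w.sum(),Q[w].mean(0).round(4),c[w].mean(0).round(0))
```

```text
[0.60351366 0.11367184 0.32189179] [ 0.52  0.61 -1.14  1.57  0.57  1.33  0.97] [-1.46199870e-01  3.13221160e+00  7.15472618e-04]
0.06 30 [0.5973 0.0951 0.0594] [85. 88. 88.]
0.08 41 [0.5977 0.0959 0.0801] [85. 89. 88.]
0.1 48 [0.5903 0.1034 0.1003] [87. 91. 90.]
0.12 8 [0.6036 0.1058 0.1209] [118. 120. 114.]
0.14 9 [0.6046 0.1056 0.1411] [117. 118. 111.]
0.16 13 [0.607  0.1057 0.1605] [112. 113. 107.]
0.18 10 [0.6095 0.104  0.1802] [108. 110. 104.]
0.2 11 [0.6114 0.1046 0.1996] [116. 118. 112.]
0.22 13 [0.6127 0.1048 0.2206] [117. 118. 112.]
0.24 17 [0.6149 0.1057 0.2392] [169. 172. 168.]
```

The rod stands in the slim cup, leaning slightly rearward (top at x 0.615). Next is the spatula.

Call:
jog_arm([
  {"fingers":0.45,"travel":[-0.34,-0.967,0],"twist":-0.4},
  {"fingers":0.45,"travel":[-0.34,-0.967,0],"twist":-0.4},
  {"fingers":0.45,"travel":[-0.34,-0.967,0],"twist":-0.4},
  {"fingers":0.45,"travel":[-0.34,-0.967,0],"twist":-0.4},
  {"fingers":0.45,"travel":[-0.34,-0.967,0],"twist":-0.4},
  {"fingers":0.45,"travel":[-0.34,-0.967,0],"twist":-0.4},
])

```text
t: 35.65
eef_pos: [0.5614, -0.0029, 0.3182]
tool_rot: [-0.825, -3.031, 0.001]
wrist_force: [-0.3, 0.2, -0.9]
grip_width: 0.047
finger_force: 0.0
```

Call:
jog_arm([
  {"fingers":0.45,"travel":[-0.34,-0.967,0],"twist":-0.4},
  {"fingers":0.45,"travel":[-0.34,-0.967,0],"twist":-0.4},
  {"fingers":0.45,"travel":[-0.34,-0.967,0],"twist":-0.4},
  {"fingers":0.45,"travel":[-0.34,-0.967,0],"twist":-0.4},
  {"fingers":0.45,"travel":[-0.34,-0.967,0],"twist":-0.4},
  {"fingers":0.45,"travel":[-0.34,-0.967,0],"twist":-0.4},
])

```text
t: 36.25
eef_pos: [0.5212, -0.1179, 0.3184]
tool_rot: [-1.717, -2.63, -0.001]
wrist_force: [-0.2, 0.2, 0.3]
grip_width: 0.0471
finger_force: 0.0
```

Call:
jog_arm([
  {"fingers":0.45,"travel":[-0.33,-0.967,0],"twist":-0.415},
  {"fingers":0.45,"travel":[-0.33,-0.967,0],"twist":-0.415},
  {"fingers":0.45,"travel":[-0.33,-0.967,0],"twist":-0.415},
  {"fingers":0.45,"travel":[-0.33,-0.967,0],"twist":-0.415},
  {"fingers":0.45,"travel":[-0.33,-0.967,0],"twist":-0.415},
  {"fingers":0.45,"travel":[-0.33,-0.967,0],"twist":-0.415},
])

```text
t: 36.85
eef_pos: [0.4819, -0.2341, 0.3183]
tool_rot: [-2.47, -1.941, -0.0]
wrist_force: [0.6, -0.2, -0.3]
grip_width: 0.0469
finger_force: 0.0
```

Run:
```python
from h import *
s=readout.sense();e=s['eef_pos'];y=R.from_rotvec(s['tool_rot']).as_matrix()[:,1];print(e,np.degrees(np.arctan2(y[1],y[0]))%180,s['joint_positions'].round(2))
im,d,P,p=cap('wrist','w15'); Q=P.reshape(-1,3)
m=(np.hypot(Q[:,0]-.483,Q[:,1]+.232)<.045)&(Q[:,2]>.172)&(Q[:,2]<.24); Q=Q[m]
V=np.linalg.svd(Q-Q.mean(0),full_matrices=False)[2]; print(len(Q),Q.mean(0),V[0],V[2],Q.min(0),Q.max(0))
for z in(.18,.19,.2,.21,.22):
    q=Q[abs(Q[:,2]-z)<.004]; print(z,len(q),((q.min(0)+q.max(0))/2).round(4),q.mean(0).round(4),np.ptp(q,0).round(3))
```

```text
[ 0.48185639 -0.23414084  0.31827344] 166.32253935955623 [ 1.03  0.31 -0.78  1.76  0.23  1.17 -0.06]
1256 [ 0.48329137 -0.23080339  0.20290049] [0.14366798 0.64420751 0.75123644] [-0.1788261  -0.72971559  0.6599518 ] [ 0.46521737 -0.25978819  0.17204169] [ 0.52778724 -0.2095696   0.2236176 ]
0.18 161 [ 0.477  -0.2503  0.18  ] [ 0.4768 -0.2498  0.1801] [0.024 0.013 0.008]
0.19 158 [ 0.4963 -0.2418  0.19  ] [ 0.4809 -0.2411  0.1903] [0.058 0.016 0.008]
0.2 187 [ 0.4978 -0.2373  0.2   ] [ 0.4863 -0.2338  0.2003] [0.058 0.021 0.008]
0.21 204 [ 0.4993 -0.2311  0.21  ] [ 0.4854 -0.2253  0.2099] [0.057 0.024 0.008]
0.22 328 [ 0.485  -0.2159  0.2198] [ 0.4853 -0.2156  0.2202] [0.024 0.013 0.008]
```

Call:
jog_arm([
  {"fingers":0.45,"travel":[0,0,-0.4],"twist":0},
  {"fingers":0.45,"travel":[0,0,-0.8],"twist":0},
  {"fingers":0.45,"travel":[0,0,-1],"twist":0},
  {"fingers":0.45,"travel":[0,0,-1],"twist":0},
  {"fingers":0.9,"travel":[0,0,-1],"twist":0},
  {"fingers":0.9,"travel":[0,0,-1],"twist":0},
  {"fingers":0.9,"travel":[0,0,-1],"twist":0},
  {"fingers":0.9,"travel":[0,0,-1],"twist":0},
], force=50)

```text
t: 37.7
eef_pos: [0.482, -0.2351, 0.1998]
tool_rot: [2.474, 1.934, 0.002]
wrist_force: [0.7, 2.9, 4.3]
grip_width: 0.0224
finger_force: 49.1
```

Call:
jog_arm([
  {"fingers":0.9,"travel":[0,0,0.1],"twist":0},
  {"fingers":0.9,"travel":[0,0,0.3],"twist":0},
  {"fingers":0.9,"travel":[0,0,0.6],"twist":0},
  {"fingers":0.9,"travel":[0,0,1],"twist":0},
  {"fingers":0.9,"travel":[0,0,1],"twist":0},
])

```text
t: 38.2
eef_pos: [0.4846, -0.2363, 0.3256]
tool_rot: [2.466, 1.927, 0.007]
wrist_force: [1.2, 0.2, -0.8]
grip_width: 0.0225
finger_force: 49.2
```

Call:
jog_arm([
  {"fingers":0.9,"travel":[0,0,0.3],"twist":0},
  {"fingers":0.9,"travel":[0,0,0.7],"twist":0},
  {"fingers":0.9,"travel":[0,0,0.7],"twist":0},
])

```text
t: 38.5
eef_pos: [0.4838, -0.2359, 0.409]
tool_rot: [2.467, 1.928, 0.006]
wrist_force: [1.0, -0.2, -0.6]
grip_width: 0.0224
finger_force: 49.3
```

Run:
```python
from h import *
s=readout.sense();e=s['eef_pos']; y=R.from_rotvec(s['tool_rot']).as_matrix()[:,1]; x=np.cross([0,0,1],y); x*=-np.sign(x[1])
im,d,P,p=cap('scene','s15'); Q=P.reshape(-1,3)-e; a=Q@x;b=Q@y
print(e,x)
for k in np.arange(.0,.2,.02):
    w=(abs(a-k)<.005)&(abs(b)<.02)&(Q[:,2]<-.005)&(Q[:,2]>-.21)
    if w.sum()>2: print(round(k,2),w.sum(),np.median(b[w]).round(4),np.percentile(Q[w][:,2],[10,50,90]).round(3))
```

```text
[ 0.48382465 -0.23587039  0.40900502] [-0.24176734 -0.9702724   0.        ]
0.0 7 -0.0008 [-0.017 -0.006 -0.005]
0.02 61 0.0043 [-0.029 -0.023 -0.019]
0.04 46 0.0042 [-0.052 -0.046 -0.04 ]
0.06 46 0.004 [-0.076 -0.07  -0.064]
0.08 44 0.0042 [-0.102 -0.094 -0.089]
0.1 43 0.0035 [-0.125 -0.118 -0.111]
0.12 45 0.0036 [-0.147 -0.14  -0.134]
0.14 41 0.0032 [-0.17  -0.165 -0.16 ]
```

Call:
jog_arm([
  {"fingers":0.9,"travel":[0.3,0.3,0],"twist":0},
  {"fingers":0.9,"travel":[0.47,0.71,0],"twist":-0.09},
  {"fingers":0.9,"travel":[0.47,0.71,0],"twist":-0.18},
  {"fingers":0.9,"travel":[0.47,0.71,0],"twist":-0.27},
  {"fingers":0.9,"travel":[0.47,0.71,0],"twist":-0.27},
])

```text
t: 39.05
eef_pos: [0.5372, -0.1498, 0.4012]
tool_rot: [-2.826, -1.371, 0.003]
wrist_force: [-1.0, 0.3, -0.7]
grip_width: 0.0222
finger_force: 49.4
```

Call:
jog_arm([
  {"fingers":0.9,"travel":[0.3,0.3,0],"twist":-0.09},
  {"fingers":0.9,"travel":[0.47,0.71,0],"twist":-0.18},
  {"fingers":0.9,"travel":[0.47,0.71,0],"twist":-0.27},
  {"fingers":0.9,"travel":[0.47,0.71,0],"twist":-0.27},
])

```text
t: 39.45
eef_pos: [0.5942, -0.0628, 0.4016]
tool_rot: [-3.049, -0.754, 0.002]
wrist_force: [-0.3, 0.4, -0.6]
grip_width: 0.0225
finger_force: 49.4
```

Call:
jog_arm([
  {"fingers":0.9,"travel":[0.3,0.3,0],"twist":-0.09},
  {"fingers":0.9,"travel":[0.47,0.71,0],"twist":-0.18},
  {"fingers":0.9,"travel":[0.47,0.71,-0.2],"twist":-0.247},
  {"fingers":0.9,"travel":[0.47,0.71,-0.53],"twist":-0.247},
  {"fingers":0.9,"travel":[0.47,0.71,-0.53],"twist":-0.247},
])

```text
t: 39.95
eef_pos: [0.6477, 0.0172, 0.3328]
tool_rot: [3.136, 0.147, -0.017]
wrist_force: [-0.7, -0.3, -1.7]
grip_width: 0.0227
finger_force: 49.4
```

Run:
```python
from h import *
rodline()
```

```text
e [0.6477 0.0172 0.3328] dir [-0.996 -0.094  0.   ] close -84.6
0.02 23 b 0.0034 z [-0.036 -0.028 -0.022]
0.04 23 b 0.0049 z [-0.058 -0.051 -0.043]
0.06 24 b 0.0046 z [-0.081 -0.073 -0.069]
0.08 22 b 0.0046 z [-0.104 -0.098 -0.091]
0.1 24 b 0.0046 z [-0.127 -0.121 -0.114]
0.12 21 b 0.004 z [-0.151 -0.145 -0.138]
0.14 19 b 0.0041 z [-0.172 -0.168 -0.162]
0.16 190 b 0.0001 z [-0.228 -0.183 -0.14 ]
0.18 96 b 0.0059 z [-0.229 -0.179 -0.135]
```

Call:
jog_arm([
  {"fingers":0.9,"travel":[-0.12,-0.01,0],"twist":0},
  {"fingers":0.9,"travel":[-0.22,-0.02,0],"twist":0},
  {"fingers":0.9,"travel":[-0.32,-0.03,0],"twist":0},
  {"fingers":0.9,"travel":[-0.42,-0.04,0],"twist":0},
  {"fingers":0.9,"travel":[-0.52,-0.05,0],"twist":0},
  {"fingers":0.9,"travel":[-0.62,-0.06,0],"twist":0},
  {"fingers":0.9,"travel":[-0.62,-0.06,0],"twist":0},
])

```text
t: 40.7
eef_pos: [0.5756, 0.0121, 0.3405]
tool_rot: [3.137, 0.142, 0.003]
wrist_force: [2.9, -0.2, -0.2]
grip_width: 0.0225
finger_force: 50.9
```

Run:
```python
from h import *
rodline();vline()
```

```text
e [0.5756 0.0121 0.3405] dir [-0.996 -0.09   0.   ] close -84.8
0.0 15 b 0.0056 z [-0.032 -0.025 -0.011]
0.02 40 b 0.0047 z [-0.076 -0.063 -0.049]
0.04 35 b 0.0047 z [-0.124 -0.11  -0.097]
0.06 31 b 0.0054 z [-0.171 -0.158 -0.145]
0.08 24 b 0.0056 z [-0.211 -0.2   -0.191]
0.1 128 b 0.0083 z [-0.228 -0.179 -0.141]
e [0.5761 0.0121 0.3399] [-0.996 -0.09   0.   ]
```

Call:
jog_arm([
  {"fingers":0.9,"travel":[-0.08,-0.008,0],"twist":0},
  {"fingers":0.9,"travel":[-0.16,-0.015,0],"twist":0},
  {"fingers":0.9,"travel":[-0.25,-0.023,0],"twist":0},
  {"fingers":0.9,"travel":[-0.25,-0.023,0],"twist":0},
])

```text
t: 41.2
eef_pos: [0.5444, 0.0103, 0.3385]
tool_rot: [3.138, 0.142, -0.003]
wrist_force: [3.3, 0.6, -1.4]
grip_width: 0.0223
finger_force: 48.7
```

Run:
```python
from h import *
rodline()
```

```text
e [0.5444 0.0103 0.3385] dir [-0.996 -0.091  0.   ] close -84.8
0.0 40 b 0.0038 z [-0.052 -0.038 -0.026]
0.02 53 b 0.0044 z [-0.123 -0.103 -0.083]
0.04 49 b 0.0034 z [-0.199 -0.179 -0.161]
0.06 213 b 0.0074 z [-0.228 -0.182 -0.142]
0.08 41 b 0.0091 z [-0.227 -0.175 -0.141]
```

Call:
jog_arm([
  {"fingers":0.9,"travel":[0.08,0,0],"twist":0},
  {"fingers":0.9,"travel":[0.08,0,0.3],"twist":0},
  {"fingers":0.9,"travel":[0.08,0,0.77],"twist":0},
  {"fingers":0.9,"travel":[0.08,0,0.77],"twist":0},
  {"fingers":0.9,"travel":[0.08,0,0.77],"twist":0},
])

```text
t: 41.75
eef_pos: [0.5561, 0.0104, 0.4322]
tool_rot: [3.138, 0.142, 0.001]
wrist_force: [1.0, -0.3, -2.0]
grip_width: 0.0224
finger_force: 49.0
```

Call:
jog_arm([
  {"fingers":0.9,"travel":[0,0.3,0],"twist":0},
  {"fingers":0.9,"travel":[0,0.6,0],"twist":0},
  {"fingers":0.9,"travel":[0,0.98,0],"twist":0},
  {"fingers":0.9,"travel":[0,0.98,0],"twist":0},
])

```text
t: 42.15
eef_pos: [0.5531, 0.135, 0.4291]
tool_rot: [-3.134, -0.159, 0.008]
wrist_force: [-0.2, -0.0, -0.6]
grip_width: 0.0224
finger_force: 49.0
```

Call:
jog_arm([
  {"fingers":0.9,"travel":[0,0.3,0],"twist":0},
  {"fingers":0.9,"travel":[0.1,0.6,0],"twist":0},
  {"fingers":0.9,"travel":[0.3,0.98,0],"twist":0},
  {"fingers":0.9,"travel":[0.56,0.98,0],"twist":0},
  {"fingers":0.9,"travel":[0.56,0.98,-0.4],"twist":0},
  {"fingers":0.9,"travel":[0.56,0.98,-0.55],"twist":0},
  {"fingers":0.9,"travel":[0.56,0.98,-0.55],"twist":0},
])

```text
t: 42.85
eef_pos: [0.6213, 0.2437, 0.3588]
tool_rot: [3.134, 0.142, -0.017]
wrist_force: [0.4, -0.4, -0.0]
grip_width: 0.022
finger_force: 49.2
```

Run:
```python
from h import *
im,d,P,p=cap('scene','s16'); e=readout.sense()['eef_pos'];print(e)
Q=P.reshape(-1,3)
for z in np.arange(.09,.36,.015):
    w=(abs(Q[:,2]-z)<.004)&(abs(Q[:,1]-e[1]+.01)<.045)&(Q[:,0]>.52)&(Q[:,0]<.66)
    if w.sum()>2: print(z.round(3),w.sum(),np.median(Q[w],0).round(4))
```

```text
[0.62211497 0.24447628 0.36195772]
0.09 94 [0.5831 0.2376 0.0902]
0.15 6 [0.5666 0.2341 0.1513]
0.165 8 [0.5712 0.2337 0.1664]
0.18 10 [0.5739 0.235  0.1795]
0.195 9 [0.5788 0.2351 0.1955]
0.21 9 [0.5832 0.2363 0.2107]
0.225 11 [0.5881 0.236  0.2254]
0.24 10 [0.5919 0.2365 0.2396]
0.255 13 [0.5982 0.2366 0.2564]
0.27 11 [0.6029 0.2371 0.2703]
0.285 12 [0.6069 0.2387 0.2841]
0.3 10 [0.6106 0.2399 0.2999]
0.315 13 [0.6164 0.2387 0.3143]
0.33 10 [0.621  0.2373 0.3296]
0.345 27 [0.6282 0.2283 0.3449]
0.36 34 [0.6296 0.2214 0.3601]
```

Call:
jog_arm([
  {"fingers":0.9,"travel":[0.01,0.03,0],"twist":0},
  {"fingers":0.9,"travel":[0.01,0.03,-0.15],"twist":0},
  {"fingers":0.9,"travel":[0.01,0.03,-0.3],"twist":0},
  {"fingers":0.9,"travel":[0.01,0.03,-0.5],"twist":0},
  {"fingers":0.9,"travel":[0.01,0.03,-0.7],"twist":0},
  {"fingers":0.9,"travel":[0.01,0.03,-0.85],"twist":0},
  {"fingers":0.9,"travel":[0.01,0.03,-1],"twist":0},
  {"fingers":0.9,"travel":[0.01,0.03,-1],"twist":0},
])

```text
t: 43.7
eef_pos: [0.6236, 0.2487, 0.2443]
tool_rot: [3.137, 0.142, -0.003]
wrist_force: [-0.3, -0.3, -0.3]
grip_width: 0.0221
finger_force: 49.2
```

Call:
jog_arm([
  {"fingers":0.8,"travel":[0,0,-0.03],"twist":0},
  {"fingers":0.4,"travel":[0,0,-0.03],"twist":0},
  {"fingers":0.4,"travel":[0,0,-0.03],"twist":0},
  {"fingers":0.4,"travel":[0,0,-0.03],"twist":0},
  {"fingers":0.4,"travel":[0,0,0.3],"twist":0},
  {"fingers":0.4,"travel":[0,0,0.6],"twist":0},
  {"fingers":0.4,"travel":[0,0,1],"twist":0},
  {"fingers":0.4,"travel":[0,0,1],"twist":0},
])

```text
t: 44.5
eef_pos: [0.626, 0.2513, 0.3738]
tool_rot: [-3.133, -0.141, -0.019]
wrist_force: [0.1, 1.0, 0.6]
grip_width: 0.0513
finger_force: 0.0
```

Run:
```python
from h import *
im,d,P,p=cap('scene','s17'); s=readout.sense();e=s['eef_pos'];y=R.from_rotvec(s['tool_rot']).as_matrix()[:,1];print(e,np.degrees(np.arctan2(y[1],y[0])),s['joint_positions'].round(2))
cv2.imwrite('pics/s17c.png',cv2.resize(im[60:300,270:450,::-1],None,fx=2.5,fy=2.5))
```

```text
[0.6251167  0.25040609 0.37008572] -84.82570944852579 [ 0.03  0.52 -0.71  1.36  0.34  1.37 -2.16]
```

View pics/s17c.png

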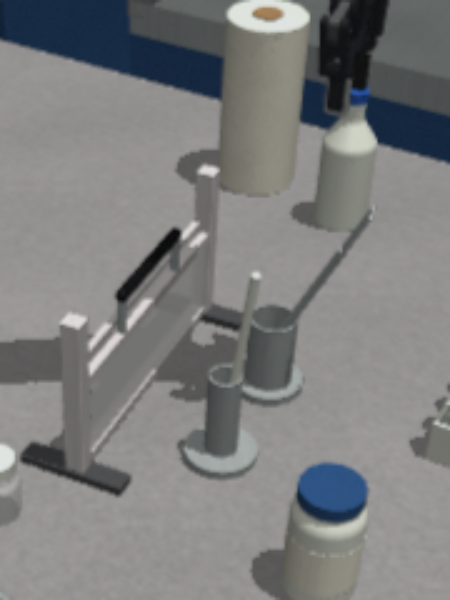

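Both utensils stand in their cups, leaning to the rear: the rod top is at (256, 278) and the spatula's blade at (360, 225) in the crop. The cups and jars are upright. Last step is raising the sash.

Call:
jog_arm([
  {"fingers":0.3,"travel":[-0.66,-0.37,0],"twist":0.5},
  {"fingers":0.3,"travel":[-0.66,-0.37,0],"twist":0.5},
  {"fingers":0.3,"travel":[-0.66,-0.37,0],"twist":0.5},
  {"fingers":0.3,"travel":[-0.66,-0.37,0],"twist":0.5},
  {"fingers":0.3,"travel":[-0.66,-0.37,0],"twist":0.5},
  {"fingers":0.3,"travel":[-0.66,-0.37,0],"twist":0.5},
  {"fingers":0.3,"travel":[-0.66,-0.37,0],"twist":0.5},
])

```text
t: 45.25
eef_pos: [0.5446, 0.2042, 0.3644]
tool_rot: [-2.845, -1.331, 0.002]
wrist_force: [0.3, 0.5, 1.4]
grip_width: 0.0596
finger_force: 0.0
```

Call:
jog_arm([
  {"fingers":0.3,"travel":[-0.66,-0.36,0],"twist":0.5},
  {"fingers":0.3,"travel":[-0.66,-0.36,0],"twist":0.5},
  {"fingers":0.3,"travel":[-0.66,-0.36,0],"twist":0.5},
  {"fingers":0.3,"travel":[-0.66,-0.36,0],"twist":0.5},
  {"fingers":0.3,"travel":[-0.66,-0.36,0],"twist":0.5},
  {"fingers":0.3,"travel":[-0.66,-0.36,0],"twist":0.5},
  {"fingers":0.3,"travel":[-0.66,-0.36,0],"twist":0.5},
])

```text
t: 45.95
eef_pos: [0.4655, 0.1612, 0.3648]
tool_rot: [-2.12, -2.318, 0.001]
wrist_force: [-0.5, 0.6, -0.2]
grip_width: 0.0597
finger_force: 0.0
```

Call:
jog_arm([
  {"fingers":0.3,"travel":[0,0,-0.3],"twist":0},
  {"fingers":0.3,"travel":[0,0,-0.7],"twist":0},
  {"fingers":0.3,"travel":[0,0,-0.9],"twist":0},
  {"fingers":0.3,"travel":[0,0,-0.9],"twist":0},
])

```text
t: 46.35
eef_pos: [0.4636, 0.1605, 0.2541]
tool_rot: [-2.117, -2.316, 0.009]
wrist_force: [-0.2, -0.4, 0.4]
grip_width: 0.0597
finger_force: 0.0
```

Call:
jog_arm([
  {"fingers":0.3,"travel":[0.01,0,-0.3],"twist":0},
  {"fingers":0.3,"travel":[0.01,0,-0.6],"twist":0},
  {"fingers":0.3,"travel":[0.01,0,-0.71],"twist":0},
  {"fingers":0.3,"travel":[0.01,0,-0.71],"twist":0},
  {"fingers":0.9,"travel":[0.01,0,-0.71],"twist":0},
  {"fingers":0.9,"travel":[0.01,0,-0.71],"twist":0},
  {"fingers":0.9,"travel":[0.01,0,-0.71],"twist":0},
  {"fingers":0.9,"travel":[0.01,0,-0.71],"twist":0},
  {"fingers":0.9,"travel":[0.01,0,-0.71],"twist":0},
], force=80)

```text
t: 47.25
eef_pos: [0.4653, 0.1616, 0.1734]
tool_rot: [-2.119, -2.319, 0.005]
wrist_force: [-8.9, -2.2, 12.6]
grip_width: 0.0112
finger_force: 78.1
```

Call:
jog_arm([
  {"fingers":0.9,"travel":[0,0,0.15],"twist":0},
  {"fingers":0.9,"travel":[0,0,0.3],"twist":0},
  {"fingers":0.9,"travel":[0,0,0.5],"twist":0},
  {"fingers":0.9,"travel":[0,0,0.7],"twist":0},
  {"fingers":0.9,"travel":[0,0,0.85],"twist":0},
  {"fingers":0.9,"travel":[0,0,0.9],"twist":0},
  {"fingers":0.9,"travel":[0,0,0.9],"twist":0},
])

```text
t: 47.95
eef_pos: [0.4653, 0.1615, 0.2806]
tool_rot: [-2.118, -2.319, 0.004]
wrist_force: [-7.5, -1.1, 2.5]
grip_width: 0.0117
finger_force: 79.8
```

Call:
jog_arm([
  {"fingers":0.9,"travel":[0,0,0.02],"twist":0},
  {"fingers":0.9,"travel":[0,0,0.03],"twist":0},
  {"fingers":0.9,"travel":[0,0,0.03],"twist":0},
])

```text
t: 48.25
eef_pos: [0.4653, 0.1615, 0.283]
tool_rot: [-2.117, -2.319, 0.004]
wrist_force: [-6.1, 0.9, -3.9]
grip_width: 0.0115
finger_force: 79.2
```

Call:
jog_arm([
  {"fingers":0.9,"travel":[0,0,0.02],"twist":0},
  {"fingers":0.9,"travel":[0,0,0.035],"twist":0},
  {"fingers":0.9,"travel":[0,0,0.035],"twist":0},
])

```text
t: 48.55
eef_pos: [0.4652, 0.1614, 0.2839]
tool_rot: [-2.115, -2.317, 0.002]
wrist_force: [4.3, 8.6, -34.1]
grip_width: 0.0109
finger_force: 78.7
```

The 34 N reading shows the sash is against its upper stop. I'll release it and withdraw.

Call:
jog_arm([
  {"fingers":0.3,"travel":[0,0,0],"twist":0},
  {"fingers":0.3,"travel":[0,0,0],"twist":0},
  {"fingers":0.3,"travel":[0,0,0],"twist":0},
  {"fingers":0.3,"travel":[0,0,0.3],"twist":0},
  {"fingers":0.3,"travel":[0,0,0.7],"twist":0},
  {"fingers":0.3,"travel":[0,0,1],"twist":0},
  {"fingers":0.3,"travel":[0,0,1],"twist":0},
  {"fingers":0.3,"travel":[0,0,1],"twist":0},
])

```text
t: 49.35
eef_pos: [0.4675, 0.1616, 0.4091]
tool_rot: [2.118, 2.316, 0.003]
wrist_force: [-0.6, 0.3, -0.4]
grip_width: 0.0601
finger_force: 0.0
```

Run:
```python
from h import *
im,d,P,p=cap('scene','s18'); Q=P.reshape(-1,3);c=im.reshape(-1,3).astype(int)
m=(c.max(1)<60)&(Q[:,2]>.25)&(Q[:,2]<.31)&(abs(Q[:,0]-.467)<.03)&(abs(Q[:,1]-.163)<.08)
print(m.sum(),Q[m].mean(0),np.percentile(Q[m][:,2],[5,50,95])); print(readout.sense()['eef_pos'])
for x,y in((.605,.106),(.62,.24)):
    w=(np.hypot(Q[:,0]-x,Q[:,1]-y)<.07)&(Q[:,2]>.2)&(Q[:,2]<.27); print(w.sum(),Q[w].mean(0),Q[w][:,2].max())
```

```text
174 [0.47006833 0.15336524 0.28445762] [0.28040301 0.28481461 0.28792459]
[0.4669939  0.16118118 0.4079308 ]
66 [0.61388598 0.10448296 0.22304218] 0.2422005291394177
69 [0.65844078 0.24718201 0.2276208 ] 0.2544317546382028
```

```bash
python3 -c "
from plant import workorder; print(workorder.hand_in())"
```

```text
the job is handed in; nothing more can be done
None
```

The job is handed in: the rod stands in the slim cup, the spatula blade up in the wide cup, and the sash is back at its upper stop; the rod fell to the bench twice on the way, but neither jar had shifted when I checked afterwards.

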